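# Build up an embossing die in its chase

### The arm

A 6-joint arm with a two-finger parallel gripper is mounted at the origin on the work surface. World frame = base frame: x ahead of the robot, y to its left, z up, the work surface at z = 0. Lengths are in mm, angles in rad, forces in N, time in s.
With the tool pointing down it reaches from about 350 to 875 mm from the base axis. Payload 4.2 kg.
Tool frame: the origin (TCP) lies midway between the tips of the shut fingers; the grasp point (between the pads) lies 19 mm behind it (arm.tcp_to_grasp is the distance from the TCP to the grasp point, in mm); z points along the fingers, y is the line along which they close (so a half turn about z gives the same grasp; the last joint's range is limited). The gripper opens to 85 mm and grips with 20 to 120 N. Pads are 22 mm wide; open, the fingers measure 114 mm over their backs; the gripper's body (76 mm by 85 mm) begins 54 mm behind the grasp point. The pads swing forward as they close: fully open they stand 13 mm farther back than shut.
Start: joints at [1.532, 0.385, 0.008, 0, -1.194, -0.259], TCP at [183.354, 597.478, 199.312] pointing down, gripper open.
Joint ranges: [-3.14, 3.14], [-1.21, 2.06], [-1.07, 1.41], [-3.16, 2.05], [-2.99, -0.16], [-3.1, 3.1]. Speed limits (rad/s): [2.79, 2.79, 3.14, 3.14, 3.14, 3.14].

### API

Orientations are given as a unit quaternion [x, y, z, w].
In Python, from bench import arm gives the robot as it stands.
- The arm moves only by the tool arm_command, never from a script. Its argument "rows" is a list of rows, each a list of 2 entries, a list of its own where there are three numbers: the shift along the tool's x, y, z as a fraction of full scale, then the turn, a rotation vector about the tool's x, y, z as a fraction of full scale. In form: [[[x, y, z], [wx, wy, wz]], ...]. A call has 1 to 5 rows; each row is the pose to reach, as a shift and turn from the pose commanded when the call began, along the tool's axes at that moment, turning the shorter way round; what a row does not reach only later rows make up. Full scale, the value 1, is 0.25 m for a shift and 180 degrees for a turn. A row lasts 1/10 s, in which the tool goes at most 50 mm and 8.59 degrees, less where a joint would pass 70% of its speed; a pose out of reach is approached as far as the arm can. A call with a number of a shift or a turn outside -1 to 1 is refused whole. A call with a gripper value outside its range is refused whole. "grip" is the opening, from 0 (shut) to 1 (fully open), set as the call begins (left out, the last holds). The fingers move at their own pace and stop on an object; the grip force is fixed at half the most. Time passes only in rows, so rows that repeat a pose let the fingers close. It gives the time, the measured TCP pose, the force, the opening and the grip force at its end, in the units of the state.
- arm.read_state(): the state, without advancing time (a new reading comes with each control period).
- arm.get_image(name): name is "side" or "top"; returns (picture, depth): 384x512x3 uint8, blue, green, red; 384x512 float32, mm along the optical axis (not along the pixel's ray), 0 where there is no reading.
- arm.camera_info(name): a dict with "fx", "fy", "cx", "cy" (pixels), "k1" (the pictures are not rectified: a ray, as slopes to the right and down, at radius r is drawn at 1 + k1 r^2 times it, then the intrinsics apply), "extrinsics" (4x4, takes a point from camera to world coordinates). Camera axes: x right, y down, z forward; pixel columns grow to the right and rows downward; lengths in mm; the calibration is good to about 2 mm. A picture is of the moment at which its call begins. camera_info takes no time and is no camera call.
- arm.job_done(): hands the job in; it is judged then, once.
Trained networks look in the newest picture that a camera, given by its name, has taken for a name from the list of things; names that differ only in an ending like _2 or _b are one class to them, and where a whole thing is asked for, a point or a joint stands for the part that bears it (a point fixed in the world has none). Each returns a list of dicts, best first, with "score" (0 to 1); they miss things now and then, are a little off and sometimes report something else, mostly with a low value. They report only what shows in the picture. A call takes as long as a camera call. They do not tell look-alikes from the thing itself.
- arm.spot_in(camera, query): "position" ([column, row] in pixels, amid what is visible of it).
The state is a dict: "clock": time; "joints": joint angles; "joint_vel": joint speeds; "joint_efforts": joint torques, N m; "position": TCP position; "ee_rot": TCP orientation; "contact_force": force on the tool from outside, world axes, zero at the start; "wrist_torque": the same for the moment, N m; "gripper_width": finger opening in mm; "grasp_force": force on a finger pad.
Only numpy, scipy, OpenCV 4.12 (cv2) and the standard library are available. Lean on these libraries where they do the work, as an engineer would, in place of code of your own. Each camera call takes 0.05 s, during which the arm holds its last target. There are 200 camera calls.

### The job

Make up the die chase for embossing leather: seat the aluminium bolster flat on the pocket floor, the red fibre packing plate on it, and the brass die on top with its engraving up, each pressed fully home past the spring plungers. The brass die stands on edge in the wooden rack: lay it down on the grey felt pad first, engraving up, let go of it, and then take it again by its long edges to set it in; never turn it onto its engraved face. Leave the other dies standing in the rack, and do not shift the dye bottle or the wax tin.

Things in the scene. Friction and masses are not known exactly. Their poses are not given: they have to be found in the camera images.
- pocket (a point): Centre of the pocket floor of the die chase, a fixed grey plate 130 (x) x 160 (y) x 12 mm on the bench; the point is on the plate's top, 12 mm above the bench. z up, x along the pocket's 50 mm side, y along its 74 mm side; a low bar handle on the plate's -x side. Seated, the undersides of bolster, packing and die are 0, 24 and 32 mm above this point. Parts have 1 mm play on each side.
- mouth (a point): Centre of the pocket's mouth, level with the tops of its four L-shaped steel corner gibs, 41 mm above point pocket, same axes. Their inner faces, at x = +-25 and y = +-37 mm, are upright up to 3 mm below this point, then a 45 degree lead-in. They leave the middle 44 mm of the long sides (y from -22 to 22 mm) open down to the plate for fingers closing along x. The seated die stands 3 mm proud.
- nose_l (a point): Tip of the round-nosed spring plunger (radius 8 mm) in the middle of the pocket's +y short side, 36 mm above the pocket floor. It stands 2.5 mm into the pocket and yields outwards along y with 1.4 to 4 N. Pushing a part down past both plungers takes about 6 to 10 N, more than its weight. A dark block behind it, x within +-14 mm, y 50 to 66 mm from the pocket's centre, reaches 46 mm above the floor.
- nose_r (a point): The same spring plunger in the middle of the pocket's -y short side.
- bolster: Bare aluminium block 48 (x) x 72 (y) x 24 mm high, about 0.22 kg, lying flat on the bench. Origin at the centre of its underside, z up. Either end may face either way.
- packing: Dark red fibre plate 48 (x) x 72 (y) x 8 mm thick, about 40 g, lying flat on the bench. Origin at the centre of its underside, z up.
- die: Brass plate 48 (x) x 72 (y) x 12 mm thick, about 0.35 kg, a leaf in a frame engraved on its +z face. Origin at the centre of the block; z points out of the engraving, y along the 72 mm edges. At first it stands on a long edge in one of the rack's three slots, z level and pointing along the rack's +x (away from the robot), its x pointing down, its top edge 56 mm above the bench.
- rack: Fixed wooden die rack 170 (x) x 92 (y) x 22 mm high. Origin at the centre of its underside, z up. Three slots across it, 15 mm wide and 14 mm deep, at x = -55, 0 and 55 mm; each holds a die standing on edge, so that 34 mm of it shows above the rack and 43 mm is free between neighbouring dies.
- pad: Fixed grey felt pad 120 (x) x 130 (y) x 4 mm thick on the bench. Origin at the centre of its underside.
- die_grey: Pale grey metal die of the same size as the brass one, in another slot of the rack; bystander. Origin at its centre.
- die_black: Black steel die of the same size, in another slot of the rack; bystander. Origin at its centre.
- dye: Small amber dye bottle, 38 mm across, 85 mm tall; bystander. Origin at the centre of its underside.
- wax: Flat black wax tin with a metal cap, 68 mm across, 36 mm tall; bystander. Origin at the centre of its underside.
Things that resemble listed ones, but are neither listed nor needed, are in the scene too. Leave any blue, orange or purple look-alike of the bolster alone.

How it is judged (in metres and radians):
On the way:
1. the brass die lies flat on the felt pad, engraving up, let go (angle between die's own z axis and vertical below 0.12 rad and z of die in the frame of pad below 0.014 m and x of die in the frame of pad between -0.065 and 0.065 m and y of die in the frame of pad between -0.07 and 0.07 m and contact force between the fingers and die below 0.1 N), for 0.2 s.
At the end, for the whole second after the job is handed in: Bolster on the pocket floor, packing on it, brass die on top with its engraving up: each centred in the pocket within 3 mm, turned no more than 0.08 rad from the pocket's long axis, level within 0.06 rad, its height within 2 mm of fully seated, and at rest (horizontal distance between each of bolster, packing, die and pocket below 0.003 m and z of bolster in the frame of pocket below 0.002 m and angle between the y axis of each of bolster, packing, die and the y axis of pocket, either way round below 0.08 rad and angle between each of bolster, die's own z axis and vertical below 0.06 rad and z of packing in the frame of pocket between 0.022 and 0.026 m and angle between the z axis of packing and the z axis of pocket, either way round below 0.06 rad and z of die in the frame of pocket between 0.036 and 0.04 m and linear speed of each of die, packing, bolster below 0.02 m/s); the robot touches nothing.
It fails at once if the brass die is turned onto its engraved face (angle between die's own z axis and vertical above 2.2 rad).
It fails at once if another die is shifted or knocked out of the rack (distance of any of die_grey, die_black from where it was at the start of the episode above 0.02 m).
It fails at once if the dye bottle or wax tin is shifted (distance of any of dye, wax from where it was at the start of the episode above 0.02 m).
It also fails if it takes over 72 s, if anything falls off the work surface, if the arm or the gripper's body presses on something with over 40 N, if the wrist force passes 120 N, or if a joint passes its speed limit or range.

## Working session

There is one attempt and no reset: what is moved stays moved. The work goes in short steps, Python scripts to look and compute and a tool call to move; the robot and the scene stay as the last step left them, time stands still between calls to the robot, and variables do not carry over. Pictures are saved under pics/ and viewed, at most 10 in all, crops included, and the job is handed in when it is done.

Besides the shell and the picture viewer there is one more tool, called after ">>>" as name(argument=value, ...), one argument or row to a line, values as JSON. arm_command: Moves the arm, as the interface text tells. Shift numbers are shares of 0.25 m and turn numbers shares of 180 degrees, none past 1 either way. Its arguments: {"type":"object","properties":{"rows":{"type":"array","items":{"type":"array"}},"grip":{"type":"number"}},"required":["rows"]}

```bash
mkdir -p pics; ls
cat > h.py <<'E'
import numpy as np, cv2
from bench import arm
from scipy.spatial.transform import Rotation as R
def cloud(name):
    im,d=arm.get_image(name); c=arm.camera_info(name)
    h,w=d.shape; u,v=np.meshgrid(np.arange(w),np.arange(h))
    K=np.array([[c['fx'],0,c['cx']],[0,c['fy'],c['cy']],[0,0,1.]])
    p=cv2.undistortPoints(np.stack([u,v],-1).reshape(-1,1,2).astype(np.float64),K,np.array([c['k1'],0,0,0.])).reshape(h,w,2)
    P=np.dstack([p*d[...,None],d]); E=np.array(c['extrinsics'])
    W=P@E[:3,:3].T+E[:3,3]; W[d==0]=np.nan
    return im,W
E
python3 - <<'E'
from h import *
s=arm.read_state(); print({k:np.round(v,3) for k,v in s.items()})
for n in ('top','side'):
    im,W=cloud(n); cv2.imwrite(f'pics/{n}0.png',im); np.save(n+'W.npy',W); np.save(n+'I.npy',im)
    print(n,np.round(arm.camera_info(n)['extrinsics'],2).tolist(),arm.camera_info(n)['fx'])
    for q in ['pocket','bolster','packing','die','rack','pad','die_grey','die_black','dye','wax','nose_l']:
        print(q,[(np.round(r['position']).tolist(),round(r['score'],2),np.round(W[int(r['position'][1]),int(r['position'][0])]).tolist()) for r in arm.spot_in(n,q)[:3]])
E
```

```text
pics
{'clock': np.float64(0.0), 'joints': array([ 1.532,  0.386,  0.007, -0.   , -1.194, -0.259]), 'joint_vel': array([-0.   , -0.001, -0.001,  0.   ,  0.001, -0.   ]), 'joint_efforts': array([ 1.0000e-03, -3.9229e+01,  1.8840e+01,  4.1860e+00, -5.0000e-03,
        0.0000e+00]), 'position': array([183.191, 596.872, 198.215]), 'ee_rot': array([ 0.989, -0.148, -0.   ,  0.001]), 'contact_force': array([ 0.375,  0.136, -0.058]), 'wrist_torque': array([-0.054, -0.011,  0.027]), 'grasp_force': np.float64(0.0), 'gripper_width': np.float64(85.82)}
top [[-0.03, -0.99, 0.13, 442.92], [-1.0, 0.03, 0.01, 3.24], [-0.01, -0.13, -0.99, 1041.94], [0.0, 0.0, 0.0, 1.0]] 440.3743405377678
pocket [([134.0, 205.0], 0.9, [534.0, 296.0, 8.0])]
bolster [([169.0, 276.0], 0.98, [372.0, 208.0, 26.0]), ([216.0, 232.0], 0.95, [466.0, 100.0, 20.0]), ([231.0, 286.0], 0.79, [346.0, 68.0, 22.0])]
packing [([280.0, 157.0], 0.62, [640.0, -54.0, 6.0]), ([345.0, 123.0], 0.26, [711.0, -207.0, 34.0])]
die [([395.0, 168.0], 0.84, [601.0, -307.0, 54.0]), ([389.0, 196.0], 0.65, [540.0, -301.0, 24.0])]
rack [([388.0, 193.0], 
[... 651 characters left out ...]
, 0.42, [486.0, -82.0, 3.0]), ([351.0, 147.0], 0.36, [540.0, -292.0, 25.0])]
bolster [([328.0, 287.0], 0.95, [346.0, 75.0, 25.0]), ([269.0, 265.0], 0.92, [467.0, 111.0, 24.0]), ([250.0, 227.0], 0.78, [564.0, 64.0, 24.0])]
packing [([257.0, 187.0], 0.65, [644.0, -51.0, 6.0])]
die [([337.0, 128.0], 0.8, [596.0, -302.0, 53.0])]
rack [([354.0, 150.0], 0.86, [531.0, -293.0, 22.0])]
pad [([318.0, 209.0], 0.79, [492.0, -89.0, 3.0])]
die_grey [([354.0, 136.0], 0.54, [542.0, -301.0, 57.0])]
die_black [([372.0, 148.0], 0.49, [486.0, -290.0, 54.0])]
dye [([158.0, 213.0], 0.66, [725.0, 180.0, 54.0])]
wax [([275.0, 138.0], 0.94, [700.0, -187.0, 35.0])]
nose_l [([179.0, 315.0], 0.8, [530.0, 303.0, 10.0])]
```

Run:
```python
from h import *
im=np.load('topI.npy'); cv2.imwrite('pics/topc.png',cv2.resize(im[90:310,90:440],None,fx=2.28,fy=2.28,interpolation=cv2.INTER_CUBIC))
```

```text
(no output)
```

View pics/topc.png

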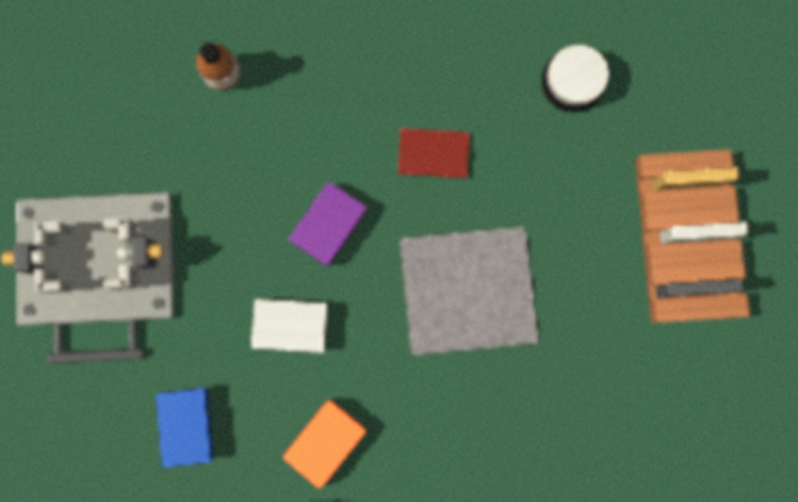

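View pics/side0.png

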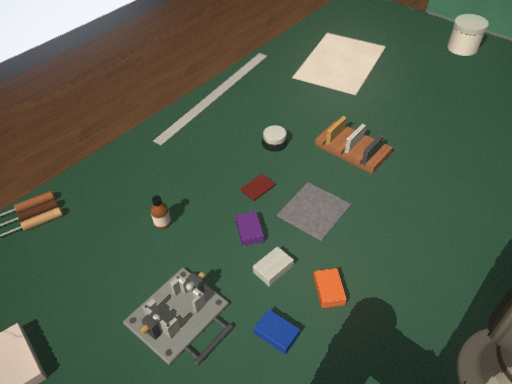

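The top picture (full-frame pixels) shows four blocks that could be the bolster: pale bare block (216,232), purple (234,188), orange (232,285) and blue (170,277). By the description I choose the pale one at (216,232). In the rack, the brass die is at (395,168) in the far slot, the pale grey one at (396,190) and the black one at (396,217). The packing is at (280,157), the pad at (295,213) and the chase at (134,205).

```bash
cat >> h.py <<'E'
def rect(W,m):
    P=W[m]; r=cv2.minAreaRect(P[:,:2].astype(np.float32)); b=cv2.boxPoints(r)
    e=b[1]-b[0],b[2]-b[1]; l=max(e,key=np.linalg.norm)
    a=np.degrees(np.arctan2(l[1],l[0]))%180
    return np.round([*r[0],*sorted(r[1]),a,np.median(P[:,2]),m.sum()],1).tolist()
def near(W,x,y,r): return np.hypot(W[...,0]-x,W[...,1]-y)<r
E
python3 - <<'E'
from h import *
for n in ('top','side'):
    W=np.load(n+'W.npy'); im=np.load(n+'I.npy').astype(int); hsv=cv2.cvtColor(im.astype(np.uint8),cv2.COLOR_BGR2HSV).astype(int)
    z=W[...,2]; print(n)
    f=near(W,600,50,60)&(z<5); print('bench noise',np.nanstd(z[near(W,400,0,25)]),np.nanmedian(z[near(W,400,0,25)]))
    print('bol',rect(W,near(W,468,102,60)&(hsv[...,1]<60)&(z>18)&(hsv[...,2]>90)))
    print('pack',rect(W,near(W,642,-53,60)&((hsv[...,0]<10)|(hsv[...,0]>170))&(hsv[...,1]>90)))
    print('pad',rect(W,near(W,500,-85,100)&(hsv[...,1]<60)&(z<9)&(z>1)))
    m=near(W,596,-303,50)&(z>35)&(hsv[...,1]>60); print('die',rect(W,m), W[m].mean(0).round(1))
    m=near(W,541,-303,50)&(z>45)&(np.abs(W[...,0]-541)<20); print('grey',rect(W,m))
    m=near(W,486,-300,50)&(z>45)&(np.abs(W[...,0]-486)<20); print('black',rect(W,m))
    print('rack',rect(W,near(W,540,-295,130)&(z>14)&(z<28)))
    print('plate',rect(W,near(W,534,296,105)&(hsv[...,1]<60)&(z>8)&(W[...,0]>463)))
    m=near(W,534,296,70)&(z>48)&(z<56)&(hsv[...,2]>120); print('gibs',rect(W,m))
E
python3 - <<'E'
import sys; sys.path.insert(0,'.')
from h import *
im=np.load('topI.npy'); a=cv2.resize(im[165:245,90:180],(540,480),interpolation=cv2.INTER_CUBIC)
im=np.load('sideI.npy'); b=cv2.resize(im[110:180,300:400],(260,182))
c=np.zeros((480,800,3),np.uint8); c[:,:540]=a; c[:182,540:]=b
t=np.load('topI.npy')[210:255,190:240]; c[200:434,540:]=cv2.resize(t,(260,234))
cv2.imwrite('pics/crop1.png',c)
E
```

```text
top
bench noise 1.894904522888948 0.5277462362373626
bol [465.7, 98.4, 47.8, 72.1, 84.7, 24.5, 653.0]
pack [641.0, -54.1, 47.4, 72.6, 84.2, 8.3, 596.0]
pad [497.1, -84.8, 123.5, 134.3, 93.7, 4.5, 2766.0]
die [580.2, -313.5, 56.3, 71.8, 92.6, 55.2, 231.0] [ 598.4 -311.1   53.3]
grey [547.2, -316.9, 12.9, 70.5, 92.4, 56.2, 192.0]
black [491.1, -309.9, 14.8, 72.1, 91.9, 56.0, 212.0]
rack [546.0, -312.8, 92.8, 172.4, 1.9, 22.2, 2186.0]
plate [534.1, 299.7, 143.4, 161.7, 91.3, 13.1, 3743.0]
gibs [541.1, 289.4, 69.0, 124.4, 92.3, 53.0, 321.0]
side
bench noise 1.5312909741000311 0.028434850750272744
bol [465.6, 101.7, 48.8, 73.2, 84.7, 23.9, 739.0]
pack [641.5, -54.3, 49.4, 79.1, 85.2, 7.6, 481.0]
pad [496.9, -83.5, 123.7, 134.9, 93.8, 4.0, 2256.0]
die [600.5, -312.4, 14.8, 76.2, 92.4, 53.1, 190.0] [ 598.2 -308.2   50. ]
grey [545.7, -315.2, 13.7, 73.9, 91.8, 54.9, 138.0]
black [491.1, -308.5, 13.9, 74.0, 91.7, 54.5, 141.0]
rack [546.6, -311.3, 96.9, 171.8, 1.8, 21.6, 1237.0]
plate [533.6, 302.6, 141.7, 160.8, 90.6, 12.1, 4957.0]
gibs [540.5, 288.8, 68.6, 123.9, 91.5, 51.9, 395.0]
```

View pics/crop1.png

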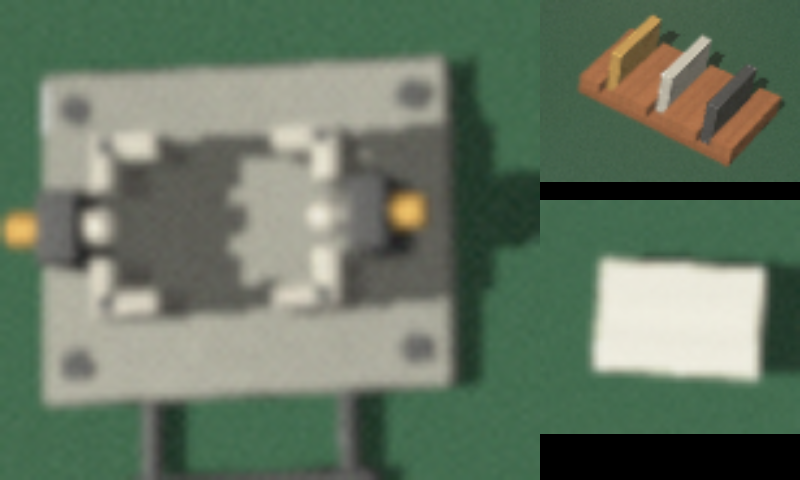

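The crop confirms the choice: the pale block (sandbox full-frame 216,232) is bare and 48x72. The rack order is brass (far slot), grey, black. The chase shows four gibs, with the handle towards the robot.

```bash
cat > pk.py <<'E'
from h import *
def pocket(W,im,th,c=(537,297)):
    v=im.max(-1); z=W[...,2]; a=np.radians(th)  # th: direction of pocket y
    ey=np.array([np.cos(a),np.sin(a)]); ex=np.array([ey[1],-ey[0]])
    D=W[...,:2]-c; X=D@ex; Y=D@ey
    g=(z>49)&(z<58)&(abs(X)<45)&(abs(Y)<52)&(abs(X)>15)
    q=lambda A,m:(np.percentile(A[m],3),np.percentile(A[m],97))
    out={}
    for nm,m in dict(pp=g&(X>0)&(Y>0),pm=g&(X>0)&(Y<0),mp=g&(X<0)&(Y>0),mm=g&(X<0)&(Y<0)).items():
        out[nm]=np.round([*q(X,m),*q(Y,m),m.sum()],1).tolist()
    pl=(z>9)&(z<16)&(abs(Y)<86)&(X>-72)&(X<72)
    e=[]
    for s in (-1,1):
        # plate edges per strip
        xs=[(y0,(s*X)[pl&(abs(Y-y0)<4)].max()*s) for y0 in (-75,-68,-60,60,68,75)]
        ys=[(x0,(s*Y)[pl&(abs(X-x0)<4)].max()*s) for x0 in (-58,-50,-42,42,50,58)]
        fx=np.polyfit(*np.array(xs).T,1); fy=np.polyfit(*np.array(ys).T,1); e+= [fx.round(3).tolist(),fy.round(3).tolist()]
    return out,e
if __name__=='__main__':
    for n in('top','side'):
        o,e=pocket(np.load(n+'W.npy'),np.load(n+'I.npy'),92); print(n,o,e)
E
python3 pk.py
```

```text
top {'pp': [17.3, 37.4, 27.5, 49.4, 67.0], 'pm': [15.8, 37.3, -45.7, -18.5, 71.0], 'mp': [-30.8, -16.8, 26.6, 50.6, 63.0], 'mm': [-30.6, -15.4, -40.2, -17.0, 55.0]} [[-0.007, -61.39], [-0.016, -76.661], [0.009, 67.735], [-0.016, 83.231]]
side {'pp': [16.7, 36.4, 27.6, 50.1, 91.0], 'pm': [15.7, 36.8, -43.6, -17.6, 82.0], 'mp': [-31.0, -16.4, 27.9, 50.6, 77.0], 'mm': [-31.4, -17.1, -39.1, -17.3, 68.0]} [[-0.002, -61.527], [-0.018, -73.41], [0.013, 66.437], [-0.018, 84.246]]
```

```bash
cat > sym.py <<'E'
from h import *
from scipy.optimize import minimize
from scipy.ndimage import gaussian_filter
for n in('top','side'):
    Ws=np.array([cloud(n)[1] for _ in range(8)]); W=np.nanmean(Ws,0); np.save(n+'W.npy',W)
    for zl,zh in((46,64),(8,16)):
        m=near(W,540,301,110)&(W[...,2]>zl)&(W[...,2]<zh)&(W[...,0]>474)
        P=W[m][:,:2]
        H,_,_=np.histogram2d(P[:,0],P[:,1],bins=[np.arange(430,650),np.arange(190,410)])
        H=gaussian_filter(H,3)
        def f(c):
            M=np.array([[-1,0,2*c[1]],[0,-1,2*c[0]]]) # (col=y,row=x)
            return -(H*cv2.warpAffine(H,M,(H.shape[1],H.shape[0]))).sum()
        best=min(((f((a,b)),a,b) for a in np.arange(100,120,.5) for b in np.arange(100,122,.5)))
        r=minimize(f,best[1:],method='Nelder-Mead'); print(n,zl,np.round([430.5+r.x[0],190.5+r.x[1]],1))
E
python3 sym.py; python3 pk.py
```

```text
top 46 [540.  300.5]
top 8 [541. 303.]
side 46 [538. 303.]
side 8 [540. 303.]
top {'pp': [17.8, 37.5, 26.6, 49.3, 72.0], 'pm': [16.5, 37.0, -41.4, -18.9, 69.0], 'mp': [-30.8, -16.8, 27.6, 50.1, 62.0], 'mm': [-30.2, -15.4, -40.1, -17.4, 54.0]} [[-0.006, -61.382], [-0.011, -75.91], [0.008, 67.535], [-0.015, 82.974]]
side {'pp': [16.6, 36.4, 27.6, 49.7, 93.0], 'pm': [15.7, 36.5, -40.7, -17.9, 84.0], 'mp': [-30.7, -16.0, 27.9, 50.4, 80.0], 'mm': [-31.1, -16.4, -39.2, -17.0, 74.0]} [[0.005, -61.414], [-0.018, -73.784], [0.016, 66.954], [-0.009, 84.073]]
```

```bash
cat >> h.py <<'E'
def pose(yaw,pitch=0):
    # tool z down, tool x at yaw (deg) in the world; pitch: extra turn about tool y
    return R.from_euler('z',yaw,degrees=True)*R.from_euler('x',180,degrees=True)*R.from_euler('y',pitch,degrees=True)
def plan(*wps):
    s=arm.read_state(); p=np.array(s['position']); r=R.from_quat(s['ee_rot'])
    print('t %.1f'%s['clock'],'pos',p.round(1),'yawx',np.degrees(np.arctan2(*r.as_matrix()[[1,0],0])).round(1),'tz',r.as_matrix()[:,2].round(3),'F',np.round(s['contact_force'],1),'w %.1f g %.1f'%(s['gripper_width'],s['grasp_force']),'J',np.round(s['joints'],2))
    for x in wps:
        q=np.array(x[:3],float); rr=x[3] if isinstance(x[3],R) else pose(*x[3:])
        d=r.inv().apply(q-p)/250; t=(r.inv()*rr).as_rotvec(degrees=True)
        print(x[:3],d.round(4).tolist(),(t/180).round(4).tolist(),'rows %d'%np.ceil(max(np.linalg.norm(d)*5,np.linalg.norm(t)/8.59)))
        p,r=q,rr
E
python3 - <<'E'
from h import *
plan((283,420,200,-56),(400,215,180,-95.3),(465.7,100,110,-95.3),(465.7,100,6,-95.3))
E
```

```text
t 2.0 pos [183.4 597.5 199.3] yawx -17.1 tz [ 0. -0. -1.] F [-0.6  0.3 -0.4] w 85.7 g 0.0 J [ 1.53  0.38  0.01  0.   -1.19 -0.26]
(283, 420, 200) [0.5893, 0.5617, -0.0027] [0.0, -0.0, 0.2163] rows 5
(400, 215, 180) [0.9415, 0.0705, 0.08] [0.0, -0.0, 0.2183] rows 5
(465.7, 100, 110) [0.4338, -0.3042, 0.28] [0.0, 0.0, 0.0] rows 3
(465.7, 100, 6) [0.0, -0.0, 0.416] [0.0, 0.0, 0.0] rows 3
```

>>> arm_command(
  rows=[
    [[0.59,0.56,0],[0,0,0.216]],
    [[0.59,0.56,0],[0,0,0.216]],
    [[0.59,0.56,0],[0,0,0.216]],
    [[0.59,0.56,0],[0,0,0.216]],
    [[0.59,0.56,0],[0,0,0.216]],
  ],
  grip=1,
)

```text
clock: 2.5
position: [284.6, 415.9, 199.8]
ee_rot: [0.881, -0.473, -0.0, 0.0]
contact_force: [-1.0, 1.1, -0.1]
gripper_width: 85.4
grasp_force: 0.0
```

>>> arm_command(
  rows=[
    [[0.94,0.07,0.08],[0,0,0.218]],
    [[0.94,0.07,0.08],[0,0,0.218]],
    [[0.94,0.07,0.08],[0,0,0.218]],
    [[0.94,0.07,0.08],[0,0,0.218]],
    [[0.94,0.07,0.08],[0,0,0.218]],
  ],
)

```text
clock: 3.0
position: [401.0, 213.5, 179.4]
ee_rot: [-0.672, 0.74, -0.0, 0.0]
contact_force: [-0.4, 0.4, -0.0]
gripper_width: 85.3
grasp_force: 0.0
```

>>> arm_command(
  rows=[
    [[0.434,-0.304,0.28],[0,0,0]],
    [[0.434,-0.304,0.28],[0,0,0]],
    [[0.434,-0.304,0.28],[0,0,0]],
    [[0.434,-0.304,0.28],[0,0,0]],
    [[0.434,-0.304,0.28],[0,0,0]],
  ],
)

```text
clock: 3.5
position: [466.5, 99.8, 108.9]
ee_rot: [-0.673, 0.739, 0.0, -0.001]
contact_force: [0.1, 1.1, 0.1]
gripper_width: 85.9
grasp_force: 0.0
```

Run:
```python
from h import *
plan((465.7,100,5,-95.3))
```

```text
t 3.5 pos [466.5  99.8 108.9] yawx -95.3 tz [-0.001 -0.001 -1.   ] F [0.1 1.1 0.1] w 85.9 g 0.0 J [ 0.55  0.23 -0.47  0.   -0.87 -0.65]
(465.7, 100, 5) [-0.0008, 0.0029, 0.4155] [0.0003, -0.0003, -0.0002] rows 3
```

>>> arm_command(
  rows=[
    [[0,0.003,0.42],[0,0,0]],
    [[0,0.003,0.42],[0,0,0]],
    [[0,0.003,0.42],[0,0,0]],
    [[0,0.003,0.42],[0,0,0]],
  ],
)

```text
clock: 3.9
position: [465.6, 101.9, 4.6]
ee_rot: [-0.675, 0.737, -0.0, -0.001]
contact_force: [0.5, 2.0, 0.5]
gripper_width: 85.7
grasp_force: 0.0
```

>>> arm_command(
  rows=[
    [[0,0,0],[0,0,0]],
    [[0,0,0],[0,0,0]],
    [[0,0,0],[0,0,0]],
    [[0,0,0],[0,0,0]],
    [[0,0,0],[0,0,0]],
  ],
  grip=0.3,
)

```text
clock: 4.4
position: [465.9, 101.2, 5.0]
ee_rot: [-0.674, 0.738, -0.0, 0.001]
contact_force: [0.3, -0.1, 0.3]
gripper_width: 25.8
grasp_force: 0.0
```

Run:
```python
from h import *
im,_=cloud('side'); cv2.imwrite('pics/b1.png',cv2.resize(im[150:384,120:400],None,fx=2,fy=2))
plan((465.7,100,110,-95.3),(540,302,110,-88.7),(540,302,65,-88.7))
```

```text
t 4.5 pos [465.8 101.1   4.8] yawx -95.2 tz [ 0.001  0.    -1.   ] F [-0.6  0.3 -0.1] w 25.6 g 0.0 J [ 0.56  0.39 -0.59  0.   -0.59 -0.65]
(465.7, 100, 110) [0.0041, -0.0005, -0.4209] [-0.0002, 0.0002, 0.0006] rows 3
(540, 302, 110) [-0.832, -0.2213, -0.0] [0.0, 0.0, -0.0367] rows 5
(540, 302, 65) [-0.0, -0.0, 0.18] [0.0, 0.0, 0.0] rows 1
```

View pics/b1.png

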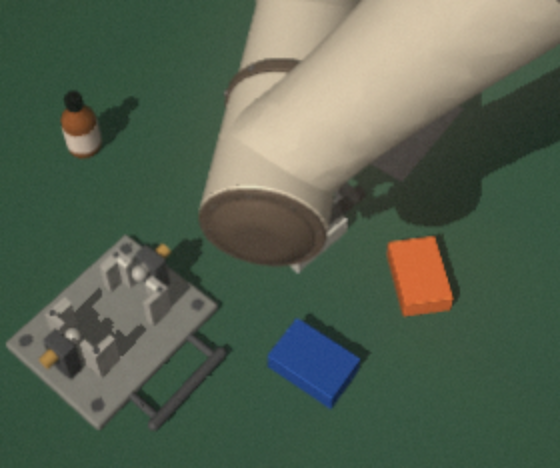

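The side view shows the arm over the pale block (crop about 320,250) and the blue and orange blocks unmoved. The fingers are hidden, so I'll check from the top.

Run:
```python
from h import *
im,W=cloud('top'); cv2.imwrite('pics/b2.png',cv2.resize(im[130:310,90:330],None,fx=3,fy=3))
z=W[...,2]; hsv=cv2.cvtColor(im,cv2.COLOR_BGR2HSV)
im,W=cloud('side'); z=W[...,2]; hsv=cv2.cvtColor(im,cv2.COLOR_BGR2HSV)
print(rect(W,near(W,468,102,75)&(hsv[...,1]<60)&(z>18)&(z<30)&(hsv[...,2]>90)))
```

```text
[442.4, 81.4, 6.8, 30.3, 84.2, 22.8, 45.0]
```

View pics/b2.png

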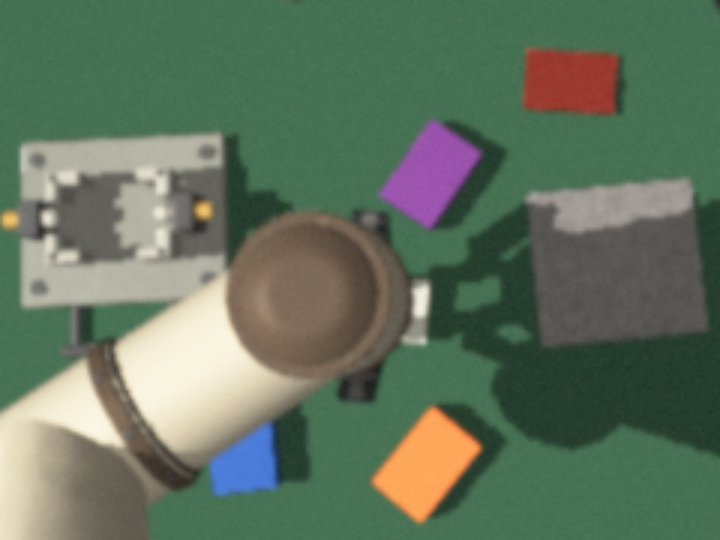

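>>> arm_command(
  rows=[
    [[0,0,0],[0,0,0]],
    [[0,0,0],[0,0,0]],
    [[0,0,0],[0,0,0]],
  ],
  grip=0,
)

```text
clock: 4.85
position: [465.5, 101.0, 4.2]
ee_rot: [-0.674, 0.738, 0.0, -0.0]
contact_force: [-0.5, -0.4, 0.5]
gripper_width: -0.1
grasp_force: 0.0
```

Run:
```python
from h import *
plan()
im,W=cloud('side'); z=W[...,2]
m=near(W,465,100,70)&(z<60)&(z>12)
for zz in range(12,60,8):
    k=m&(abs(z-zz)<4)
    if k.any(): print(zz,k.sum(),np.percentile(W[k],[2,50,98],axis=0).round().tolist())
```

```text
t 4.8 pos [465.5 101.    4.2] yawx -95.2 tz [-0. -0. -1.] F [-0.5 -0.4  0.5] w -0.1 g 0.0 J [ 0.56  0.39 -0.59 -0.   -0.59 -0.65]
12 15 [[438.0, 71.0, 12.0], [441.0, 84.0, 14.0], [448.0, 138.0, 15.0]]
20 51 [[438.0, 68.0, 17.0], [442.0, 78.0, 22.0], [453.0, 96.0, 24.0]]
28 30 [[440.0, 68.0, 24.0], [444.0, 78.0, 25.0], [451.0, 91.0, 27.0]]
```

>>> arm_command(
  rows=[
    [[0,0,-0.42],[0,0,0]],
    [[0,0,-0.42],[0,0,0]],
    [[0,0,-0.42],[0,0,0]],
    [[0,0,-0.42],[0,0,0]],
  ],
)

```text
clock: 5.3
position: [466.4, 101.6, 111.0]
ee_rot: [-0.674, 0.738, -0.0, 0.002]
contact_force: [-0.7, -0.4, -0.4]
gripper_width: 0.0
grasp_force: 0.0
```

Run:
```python
from h import *
plan()
im,W=cloud('side'); a=cv2.resize(im[170:330,180:380],(500,400)); np.save('sW2.npy',W)
z=W[...,2]; hsv=cv2.cvtColor(im,cv2.COLOR_BGR2HSV)
print(rect(W,near(W,468,102,60)&(hsv[...,1]<60)&(z>18)&(z<30)&(hsv[...,2]>90)))
im,W=cloud('top'); b=cv2.resize(im[170:290,160:250],(300,400))
cv2.imwrite('pics/b3.png',np.hstack([a,b]))
```

```text
t 5.3 pos [466.4 101.6 111. ] yawx -95.2 tz [ 0.004  0.003 -1.   ] F [-0.7 -0.4 -0.4] w 0.0 g 0.0 J [ 0.56  0.22 -0.47 -0.   -0.87 -0.65]
[466.1, 100.5, 49.9, 74.2, 84.2, 23.7, 734.0]
```

View pics/b3.png

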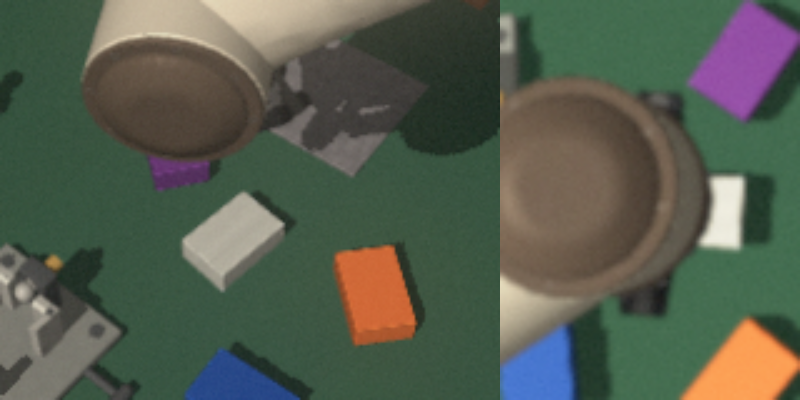

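The block lies untouched at (466,100). The fingers closed without meeting it and the wrist hides them, so I'll check the hand's real height and place from depth.

Run:
```python
from h import *
im,W=cloud('top')
for u,v in((208,200),(208,203),(204,259),(204,262),(185,225),(215,228)): print('top',u,v,W[v,u].round(),im[v,u])
d=np.nanmax(W[...,2]) 
m=near(W,466,100,130)&(W[...,2]>30)&(im.max(-1)<75)
print('dark',m.sum(),np.percentile(W[m],[2,25,50,75,98],axis=0).round().tolist())
im,W=cloud('side')
m=near(W,466,100,130)&(W[...,2]>60)
for z0 in range(60,420,30):
    k=m&(abs(W[...,2]-z0-15)<15)
    if k.sum()>5: print(z0,k.sum(),np.percentile(W[k][:,:2],[2,50,98],axis=0).round().tolist(),np.median(im[k],0))
for q in ((466,101,111),(466,101,180)):
    c=arm.camera_info('side');E=np.array(c['extrinsics']); p=E[:3,:3].T@(np.array(q)-E[:3,3]); print(q,c['cx']+c['fx']*p[0]/p[2],c['cy']+c['fy']*p[1]/p[2])
```

```text
top 208 200 [520.  94. 234.] [90 97 97]
top 208 203 [500.  75. 399.] [56 64 72]
top 204 259 [413. 102. 236.] [52 51 54]
top 204 262 [408. 103. 234.] [57 62 63]
top 185 225 [465.  93. 500.] [ 84 101 120]
top 215 228 [461.  58. 476.] [77 89 95]
dark 529 [[370.0, 57.0, 227.0], [386.0, 71.0, 236.0], [420.0, 99.0, 401.0], [463.0, 171.0, 464.0], [521.0, 211.0, 495.0]]
180 16 [[420.0, 94.0], [427.0, 116.0], [442.0, 118.0]] [47.5 53.  53. ]
210 207 [[403.0, 96.0], [413.0, 111.0], [427.0, 119.0]] [48. 52. 55.]
240 58 [[417.0, 99.0], [424.0, 104.0], [428.0, 113.0]] [52. 57. 61.]
(466, 101, 111) 272.63093068111846 236.45982594632852
(466, 101, 180) 273.0002011544915 213.38639888082784
```

Projection shows the tip should be visible at side pixel (273,236) for z=111, but only bench is there. So the real tip sits higher than reported, by at least 20 mm. I'll probe carefully, going lower in steps.

>>> arm_command(
  rows=[
    [[0,0,0.44],[0,0,0]],
    [[0,0,0.44],[0,0,0]],
    [[0,0,0.44],[0,0,0]],
    [[0,0,0.44],[0,0,0]],
  ],
)

```text
clock: 5.9
position: [464.1, 100.0, -2.6]
ee_rot: [-0.675, 0.738, 0.0, -0.003]
contact_force: [-0.1, 0.1, 0.8]
gripper_width: 0.1
grasp_force: 0.0
```

>>> arm_command(
  rows=[
    [[0,0,0.01],[0,0,0]],
    [[0,0,0.02],[0,0,0]],
    [[0,0,0.03],[0,0,0]],
    [[0,0,0.03],[0,0,0]],
  ],
)

```text
clock: 6.3
position: [466.0, 101.3, -7.4]
ee_rot: [-0.674, 0.738, -0.0, 0.001]
contact_force: [0.1, -1.4, -0.5]
gripper_width: -0.1
grasp_force: 0.0
```

Run:
```python
from h import *
plan()
```

```text
t 6.3 pos [466.  101.3  -7.4] yawx -95.2 tz [ 0.002  0.001 -1.   ] F [ 0.1 -1.4 -0.5] w -0.1 g 0.0 J [ 0.56  0.41 -0.6   0.   -0.56 -0.65]
```

>>> arm_command(
  rows=[
    [[0,0,0.01],[0,0,0]],
    [[0,0,0.02],[0,0,0]],
    [[0,0,0.03],[0,0,0]],
    [[0,0,0.04],[0,0,0]],
    [[0,0,0.04],[0,0,0]],
  ],
)

```text
clock: 6.8
position: [466.5, 101.3, -8.4]
ee_rot: [-0.676, 0.737, -0.001, 0.001]
contact_force: [-25.1, -0.7, 80.7]
gripper_width: 0.2
grasp_force: 40.8
```

Run:
```python
from h import *
plan()
```

```text
t 6.8 pos [466.5 101.3  -8.4] yawx -94.9 tz [ 0.003 -0.001 -1.   ] F [-25.1  -0.7  80.7] w 0.2 g 40.8 J [ 0.56  0.41 -0.6   0.   -0.56 -0.65]
```

Contact on the block top (z=24) at reported z of about -8, so true tip z ≈ reported + 32 mm. I'll back off and grasp with that offset.

>>> arm_command(
  rows=[
    [[0,0,-0.08],[0,0,0]],
    [[0,0,-0.2],[0,0,0]],
    [[0,0,-0.2],[0,0,0]],
  ],
)

```text
clock: 7.1
position: [468.5, 102.6, 36.1]
ee_rot: [-0.675, 0.738, -0.001, 0.005]
contact_force: [1.1, -0.4, -1.0]
gripper_width: -0.1
grasp_force: 0.0
```

>>> arm_command(
  rows=[
    [[0,0,0],[0,0,0]],
    [[0,0,0],[0,0,0]],
    [[0,0,0],[0,0,0]],
    [[0,0,0],[0,0,0]],
    [[0,0,0],[0,0,0]],
  ],
  grip=1,
)

```text
clock: 7.6
position: [465.2, 100.8, 31.1]
ee_rot: [-0.674, 0.738, 0.0, -0.001]
contact_force: [0.2, -0.3, 0.2]
gripper_width: 72.3
grasp_force: 0.0
```

Run:
```python
from h import *
plan((466,100.5,-28,-95.5))
```

```text
t 7.6 pos [465.2 100.8  31.1] yawx -95.2 tz [-0.001 -0.001 -1.   ] F [ 0.2 -0.3  0.2] w 72.3 g 0.0 J [ 0.56  0.34 -0.57 -0.   -0.67 -0.65]
(466, 100.5, -28) [0.0007, -0.0035, 0.2365] [0.0004, -0.0003, 0.0018] rows 2
```

>>> arm_command(
  rows=[
    [[0,-0.003,0.05],[0,0,0]],
    [[0,-0.003,0.15],[0,0,0]],
    [[0,-0.003,0.21],[0,0,0]],
    [[0,-0.003,0.23],[0,0,0]],
    [[0,-0.003,0.23],[0,0,0]],
  ],
)

```text
clock: 8.1
position: [465.9, 100.7, -26.4]
ee_rot: [-0.674, 0.738, 0.0, -0.001]
contact_force: [1.0, -0.1, 1.0]
gripper_width: 85.2
grasp_force: 0.0
```

>>> arm_command(
  rows=[
    [[0,0,0],[0,0,0]],
    [[0,0,0],[0,0,0]],
    [[0,0,0],[0,0,0]],
    [[0,0,0],[0,0,0]],
    [[0,0,0],[0,0,0]],
  ],
  grip=0.3,
)

```text
clock: 8.6
position: [467.0, 101.3, -24.6]
ee_rot: [-0.675, 0.738, -0.0, 0.001]
contact_force: [-1.8, 0.9, 5.9]
gripper_width: 46.7
grasp_force: 63.1
```

Run:
```python
from h import *
plan((466,100.5,90,-95.5),(540,302,90,-88.7),(540,302,40,-88.7))
```

```text
t 8.6 pos [467.  101.3 -24.6] yawx -95.2 tz [ 0.002  0.001 -1.   ] F [-1.8  0.9  5.9] w 46.7 g 63.1 J [ 0.55  0.44 -0.61  0.   -0.52 -0.65]
(466, 100.5, 90) [0.0032, 0.0028, -0.4584] [-0.0005, 0.0003, 0.0019] rows 3
(540, 302, 90) [-0.8307, -0.2174, -0.0] [0.0, 0.0, -0.0378] rows 5
(540, 302, 40) [-0.0, -0.0, 0.2] [0.0, 0.0, 0.0] rows 1
```

>>> arm_command(
  rows=[
    [[0,0,-0.15],[0,0,0]],
    [[0,0,-0.3],[0,0,0]],
    [[0,0,-0.46],[0,0,0]],
    [[0,0,-0.46],[0,0,0]],
  ],
)

```text
clock: 9.0
position: [469.9, 102.7, 94.6]
ee_rot: [-0.675, 0.738, -0.002, 0.006]
contact_force: [0.1, 0.8, -1.3]
gripper_width: 46.7
grasp_force: 63.2
```

>>> arm_command(
  rows=[
    [[-0.83,-0.215,0],[0,0,-0.036]],
    [[-0.83,-0.215,0],[0,0,-0.036]],
    [[-0.83,-0.215,0],[0,0,-0.036]],
    [[-0.83,-0.215,0],[0,0,-0.036]],
    [[-0.83,-0.215,0],[0,0,-0.036]],
  ],
)

```text
clock: 9.5
position: [539.5, 306.9, 87.7]
ee_rot: [0.716, -0.698, -0.0, -0.0]
contact_force: [-0.8, -0.5, -2.6]
gripper_width: 46.9
grasp_force: 63.1
```

>>> arm_command(
  rows=[
    [[0,0,0.18],[0,0,0]],
    [[0,0,0.18],[0,0,0]],
    [[0,0,0.18],[0,0,0]],
  ],
)

```text
clock: 9.8
position: [537.5, 301.3, 42.9]
ee_rot: [0.715, -0.699, 0.0, 0.002]
contact_force: [0.3, 0.1, -1.1]
gripper_width: 46.7
grasp_force: 63.1
```

Run:
```python
from h import *
plan((540.5,302.5,30,-88.7))
ims,W=cloud('side'); z=W[...,2]; hsv=cv2.cvtColor(ims,cv2.COLOR_BGR2HSV)
im,W2=cloud('top')
a=cv2.resize(ims[250:384,90:260],(500,394)); b=cv2.resize(im[140:250,90:173],(297,394)); cv2.imwrite('pics/c1.png',np.hstack([a,b]))
```

```text
t 9.8 pos [537.5 301.3  42.9] yawx -88.7 tz [-0.003 -0.003 -1.   ] F [ 0.3  0.1 -1.1] w 46.7 g 63.1 J [ 0.77  0.52 -0.2   0.   -0.85 -0.75]
(540.5, 302.5, 30) [-0.0047, -0.0121, 0.0517] [0.001, -0.001, -0.0001] rows 1
```

View pics/c1.png

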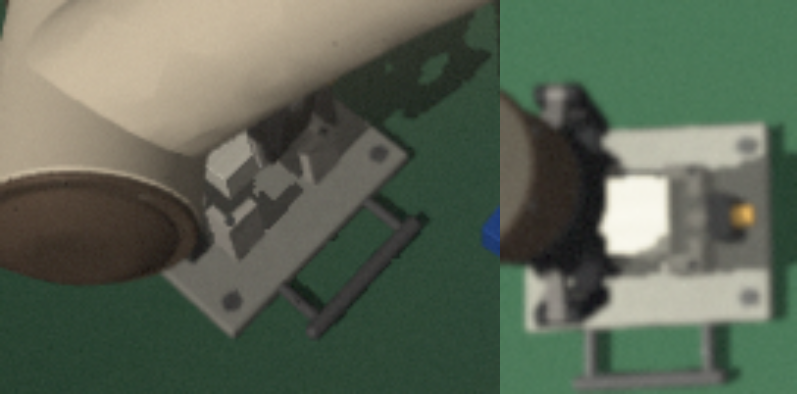

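The top view shows the bolster's -y end (crop 605-668, 175-255) hanging between the gibs. I'll measure it against the gibs from the same camera.

```bash
cat > meas.py <<'E'
from h import *
import sys
zt=float(sys.argv[1])
W=np.nanmean([cloud('top')[1] for _ in range(4)],0); im,_=cloud('top'); hsv=cv2.cvtColor(im,cv2.COLOR_BGR2HSV)
m=near(W,540,290,60)&(abs(W[...,2]-zt)<7)&(im.min(-1)>120) if len(sys.argv)<3 else near(W,540,290,60)&(abs(W[...,2]-zt)<7)&(hsv[...,1]>110)
P=W[m]; print('n',m.sum(),'z',np.median(P[:,2]).round(1),'pct',np.percentile(P[:,:2],[1,3,50,97,99],axis=0).round(1).tolist(),rect(W,m))
plan((540.5,302.5,30,-88.7))
E
python3 meas.py 92
```

```text
n 384 z 95.0 pct [[516.4, 265.8], [518.1, 266.1], [539.9, 282.8], [562.1, 301.5], [563.7, 302.4]] [544.6, 282.8, 39.3, 57.8, 171.9, 95.0, 384.0]
t 10.2 pos [539.1 302.9  45.7] yawx -88.7 tz [ 0.002  0.002 -1.   ] F [-0.1 -0.1 -1.9] w 46.1 g 63.1 J [ 0.77  0.52 -0.2   0.   -0.85 -0.75]
(540.5, 302.5, 30) [0.0019, -0.0056, 0.0627] [-0.0005, 0.0005, -0.0001] rows 1
```

>>> arm_command(
  rows=[
    [[0,0,0.04],[0,0,0]],
    [[0,0,0.06],[0,0,0]],
    [[0,0,0.08],[0,0,0]],
    [[0,0,0.1],[0,0,0]],
    [[0,0,0.12],[0,0,0]],
  ],
)

```text
clock: 10.65
position: [539.5, 303.2, 14.6]
ee_rot: [0.715, -0.699, 0.0, -0.001]
contact_force: [1.7, -0.7, 2.4]
gripper_width: 46.4
grasp_force: 63.6
```

Run:
```python
from h import *
plan((540,302.5,-12,-88.7))
```

```text
t 10.7 pos [539.5 303.2  14.6] yawx -88.7 tz [ 0.002  0.001 -1.   ] F [ 1.7 -0.7  2.4] w 46.4 g 63.6 J [ 0.77  0.55 -0.23  0.   -0.79 -0.75]
(540, 302.5, -12) [0.0029, -0.0016, 0.1065] [-0.0007, 0.0003, 0.0001] rows 1
```

Inside the mouth with almost no side force. Next I press it home.

>>> arm_command(
  rows=[
    [[0,0,0.03],[0,0,0]],
    [[0,0,0.06],[0,0,0]],
    [[0,0,0.09],[0,0,0]],
    [[0,0,0.112],[0,0,0]],
    [[0,0,0.112],[0,0,0]],
  ],
)

```text
clock: 11.15
position: [539.5, 303.2, -12.6]
ee_rot: [0.715, -0.699, 0.0, -0.001]
contact_force: [2.6, -1.9, 7.1]
gripper_width: 46.7
grasp_force: 64.3
```

Run:
```python
from h import *
plan((641.2,-54.2,100,-95.4))
```

```text
t 11.2 pos [539.5 303.2 -12.6] yawx -88.7 tz [ 0.002  0.    -1.   ] F [ 2.6 -1.9  7.1] w 46.7 g 64.3 J [ 0.77  0.59 -0.25  0.   -0.73 -0.75]
(641.2, -54.2, 100) [1.4384, -0.374, -0.4501] [-0.0005, 0.0001, 0.0374] rows 8
```

>>> arm_command(
  rows=[
    [[0,0,0],[0,0,0]],
    [[0,0,0],[0,0,0]],
    [[0,0,0],[0,0,0]],
    [[0,0,-0.05],[0,0,0]],
  ],
  grip=0.8,
)

```text
clock: 11.55
position: [536.6, 301.4, -3.2]
ee_rot: [0.715, -0.699, -0.0, 0.003]
contact_force: [-0.6, 0.4, -0.6]
gripper_width: 68.2
grasp_force: 0.0
```

>>> arm_command(
  rows=[
    [[0,0,-0.45],[0,0,0]],
    [[0,0,-0.45],[0,0,0]],
    [[0,0,-0.45],[0,0,0]],
  ],
)

```text
clock: 11.85
position: [541.7, 305.0, 118.9]
ee_rot: [0.716, -0.699, 0.001, -0.006]
contact_force: [-0.1, 0.0, 0.9]
gripper_width: 68.6
grasp_force: 0.0
```

>>> arm_command(
  rows=[
    [[0.9,-0.234,0],[0,0,0.0374]],
    [[0.9,-0.234,0],[0,0,0.0374]],
    [[0.9,-0.234,0],[0,0,0.0374]],
    [[0.9,-0.234,0],[0,0,0.0374]],
    [[0.9,-0.234,0],[0,0,0.0374]],
  ],
  grip=1,
)

```text
clock: 12.35
position: [602.2, 76.2, 111.9]
ee_rot: [-0.672, 0.74, 0.0, -0.0]
contact_force: [0.4, 0.5, -0.7]
gripper_width: 85.4
grasp_force: 0.0
```

Run:
```python
from h import *
im,W=cloud('top'); z=W[...,2]
m=near(W,540,302,40)&(im.min(-1)>130)&(z>25)&(z<46); print('bolster in pocket',rect(W,m))
m=near(W,641,-54,60)&((lambda h:((h[...,0]<10)|(h[...,0]>170))&(h[...,1]>90))(cv2.cvtColor(im,cv2.COLOR_BGR2HSV)));print('pack',rect(W,m) if m.sum()>20 else 0)
plan((641.2,-54.2,60,-95.4),(641.2,-54.2,-33,-95.4))
```

```text
bolster in pocket [540.9, 276.5, 25.3, 48.6, 11.8, 36.4, 191.0]
pack [640.9, -53.7, 47.2, 71.9, 84.6, 8.1, 593.0]
t 12.4 pos [602.8  73.  111.7] yawx -95.7 tz [-0.    -0.001 -1.   ] F [ 0.4 -0.9  0.1] w 85.0 g 0.0 J [ 0.39  0.43 -0.16  0.   -0.99 -0.49]
(641.2, -54.2, 60) [0.4908, -0.2037, 0.2074] [0.0001, -0.0004, -0.0018] rows 3
(641.2, -54.2, -33) [0.0, -0.0, 0.372] [0.0, 0.0, 0.0] rows 2
```

>>> arm_command(
  rows=[
    [[0.49,-0.204,0.2],[0,0,-0.002]],
    [[0.49,-0.204,0.2],[0,0,-0.002]],
    [[0.49,-0.204,0.2],[0,0,-0.002]],
    [[0.49,-0.204,0.2],[0,0,-0.002]],
    [[0.49,-0.204,0.2],[0,0,-0.002]],
  ],
)

```text
clock: 12.9
position: [641.0, -48.5, 60.9]
ee_rot: [-0.674, 0.738, 0.0, -0.0]
contact_force: [-0.1, -0.0, 0.8]
gripper_width: 85.4
grasp_force: 0.0
```

Run:
```python
from h import *
plan((641.2,-54,-32.5,-95.3))
```

```text
t 12.9 pos [641.  -48.5  60.9] yawx -95.2 tz [-0.001 -0.    -1.   ] F [-0.1 -0.   0.8] w 85.4 g 0.0 J [ 0.18  0.53 -0.12 -0.   -0.92 -0.27]
(641.2, -54, -32.5) [0.0216, -0.0034, 0.3737] [0.0004, -0.0001, 0.0006] rows 2
```

>>> arm_command(
  rows=[
    [[0,0,0.15],[0,0,0]],
    [[0,0,0.28],[0,0,0]],
    [[0,0,0.28],[0,0,0]],
  ],
)

```text
clock: 13.2
position: [637.5, -46.5, -12.3]
ee_rot: [-0.675, 0.737, 0.003, -0.003]
contact_force: [-0.4, 0.4, -1.1]
gripper_width: 85.2
grasp_force: 0.0
```

Run:
```python
from h import *
arm.get_image('top')
plan((641.2,-54,-32.5,-95.3))
```

```text
t 13.2 pos [639.9 -46.6  -9.6] yawx -95.0 tz [-0.004 -0.001 -1.   ] F [-0.6  0.6  0.7] w 85.1 g 0.0 J [ 0.18  0.62 -0.18  0.   -0.78 -0.27]
(641.2, -54, -32.5) [0.0291, -0.008, 0.0915] [0.0012, -0.0003, 0.0019] rows 1
```

>>> arm_command(
  rows=[
    [[0.028,-0.004,0.02],[0,0,0]],
    [[0.028,-0.004,0.05],[0,0,0]],
    [[0.028,-0.004,0.08],[0,0,0]],
    [[0.028,-0.004,0.09],[0,0,0]],
    [[0.028,-0.004,0.09],[0,0,0]],
  ],
)

```text
clock: 13.75
position: [641.4, -54.8, -31.5]
ee_rot: [-0.675, 0.738, 0.0, -0.0]
contact_force: [0.1, -0.4, 0.5]
gripper_width: 85.3
grasp_force: 0.0
```

>>> arm_command(
  rows=[
    [[0,0,0],[0,0,0]],
    [[0,0,0],[0,0,0]],
    [[0,0,0],[0,0,0]],
    [[0,0,0],[0,0,0]],
    [[0,0,0],[0,0,0]],
  ],
  grip=0.3,
)

```text
clock: 14.25
position: [642.5, -54.6, -30.3]
ee_rot: [-0.675, 0.738, -0.001, 0.001]
contact_force: [-0.0, 0.4, 3.7]
gripper_width: 45.1
grasp_force: 61.7
```

Run:
```python
from h import *
plan((641.2,-54,80,-95.3),(590,130,90,-92),(540,303,90,-88.7))
```

```text
t 14.2 pos [642.5 -54.6 -30.3] yawx -95.1 tz [ 0.002 -0.    -1.   ] F [-0.   0.4  3.7] w 45.1 g 61.7 J [ 0.17  0.65 -0.19  0.   -0.74 -0.25]
(641.2, -54, 80) [-0.0021, 0.0045, -0.4412] [-0.0005, 0.0, 0.0014] rows 3
(590, 130, 90) [-0.7139, 0.2719, -0.04] [0.0, 0.0, -0.0183] rows 4
(540, 303, 90) [-0.6846, 0.224, 0.0] [0.0, 0.0, -0.0183] rows 4
```

>>> arm_command(
  rows=[
    [[0,0,-0.15],[0,0,0]],
    [[0,0,-0.3],[0,0,0]],
    [[0,0,-0.44],[0,0,0]],
    [[0,0,-0.44],[0,0,0]],
  ],
)

```text
clock: 14.65
position: [645.4, -54.6, 84.7]
ee_rot: [-0.675, 0.737, -0.004, 0.004]
contact_force: [1.4, -0.2, -0.6]
gripper_width: 45.6
grasp_force: 61.5
```

>>> arm_command(
  rows=[
    [[-0.71,0.27,-0.04],[0,0,-0.018]],
    [[-0.71,0.27,-0.04],[0,0,-0.018]],
    [[-0.71,0.27,-0.04],[0,0,-0.018]],
    [[-0.71,0.27,-0.04],[0,0,-0.018]],
  ],
)

```text
clock: 15.05
position: [588.7, 130.0, 88.0]
ee_rot: [-0.696, 0.718, 0.0, -0.001]
contact_force: [0.8, -0.4, -0.5]
gripper_width: 45.3
grasp_force: 61.5
```

>>> arm_command(
  rows=[
    [[-0.685,0.22,0],[0,0,-0.018]],
    [[-0.685,0.22,0],[0,0,-0.018]],
    [[-0.685,0.22,0],[0,0,-0.018]],
    [[-0.685,0.22,0],[0,0,-0.018]],
    [[-0.685,0.22,0],[0,0,-0.018]],
  ],
)

```text
clock: 15.55
position: [539.1, 304.5, 87.7]
ee_rot: [0.717, -0.697, -0.0, 0.0]
contact_force: [0.2, 0.3, 0.1]
gripper_width: 45.5
grasp_force: 61.5
```

Run:
```python
from h import *
arm.get_image('top');arm.get_image('top')
plan((540,303,37,-88.7))
```

```text
t 15.7 pos [539.7 301.2  87.7] yawx -88.5 tz [-0.002 -0.001 -1.   ] F [-0.1 -0.4 -0.5] w 45.5 g 61.5 J [ 0.77  0.47 -0.16 -0.   -0.95 -0.74]
(540, 303, 37) [-0.0075, -0.0017, 0.2029] [0.0006, -0.0004, 0.001] rows 2
```

>>> arm_command(
  rows=[
    [[-0.006,-0.001,0.1],[0,0,0.001]],
    [[-0.006,-0.001,0.2],[0,0,0.001]],
    [[-0.006,-0.001,0.2],[0,0,0.001]],
    [[-0.006,-0.001,0.2],[0,0,0.001]],
  ],
)

```text
clock: 16.05
position: [541.2, 301.1, 38.7]
ee_rot: [0.714, -0.7, 0.0, 0.001]
contact_force: [0.9, -0.1, -0.1]
gripper_width: 45.0
grasp_force: 61.5
```

```bash
python3 meas.py 75 r
```

```text
n 333 z 78.6 pct [[519.8, 268.5], [521.8, 269.5], [541.8, 285.6], [563.7, 303.0], [564.1, 305.1]] [541.9, 287.4, 38.4, 44.4, 179.1, 78.6, 333.0]
t 16.3 pos [541.6 302.8  40.2] yawx -88.8 tz [ 0.002  0.002 -1.   ] F [-0.7 -0.5 -0.6] w 45.3 g 61.5 J [ 0.77  0.52 -0.2   0.   -0.84 -0.75]
(540.5, 302.5, 30) [0.0012, 0.0045, 0.0407] [-0.0006, 0.0005, -0.0005] rows 1
```

>>> arm_command(
  rows=[
    [[0.01,0.007,0.02],[0,0,0]],
    [[0.01,0.007,0.05],[0,0,0]],
    [[0.01,0.007,0.07],[0,0,0]],
    [[0.01,0.007,0.09],[0,0,0]],
    [[0.01,0.007,0.1],[0,0,0]],
  ],
)

```text
clock: 16.8
position: [539.6, 300.0, 13.7]
ee_rot: [0.715, -0.699, 0.0, -0.0]
contact_force: [0.5, -1.5, 3.1]
gripper_width: 45.4
grasp_force: 62.0
```

Run:
```python
from h import *
plan((540,302,5.7,-88.7))
```

```text
t 16.8 pos [539.6 300.   13.7] yawx -88.7 tz [ 0.001 -0.    -1.   ] F [ 0.5 -1.5  3.1] w 45.4 g 62.0 J [ 0.77  0.55 -0.23  0.   -0.79 -0.75]
(540, 302, 5.7) [-0.0081, -0.0018, 0.0321] [-0.0002, -0.0001, -0.0003] rows 1
```

>>> arm_command(
  rows=[
    [[0,0,0.01],[0,0,0]],
    [[0,0,0.02],[0,0,0]],
    [[0,0,0.03],[0,0,0]],
    [[0,0,0.037],[0,0,0]],
    [[0,0,0.037],[0,0,0]],
  ],
)

```text
clock: 17.3
position: [539.6, 299.9, 5.6]
ee_rot: [0.715, -0.699, 0.0, -0.0]
contact_force: [0.3, -2.9, 7.2]
gripper_width: 45.6
grasp_force: 62.5
```

Run:
```python
from h import *
plan()
```

```text
t 17.3 pos [539.6 299.9   5.6] yawx -88.7 tz [ 0.001 -0.    -1.   ] F [ 0.3 -2.9  7.2] w 45.6 g 62.5 J [ 0.77  0.56 -0.24  0.   -0.77 -0.75]
```

>>> arm_command(
  rows=[
    [[0,0,0.008],[0,0,0]],
    [[0,0,0.008],[0,0,0]],
    [[0,0,0.008],[0,0,0]],
  ],
)

```text
clock: 17.6
position: [539.6, 300.0, 5.6]
ee_rot: [0.715, -0.699, 0.001, -0.0]
contact_force: [-3.5, -2.6, 17.1]
gripper_width: 45.6
grasp_force: 63.5
```

>>> arm_command(
  rows=[
    [[0,0,-0.008],[0,0,0]],
    [[0,0,-0.008],[0,0,0]],
    [[0,0,-0.008],[0,0,0]],
    [[0,0,-0.008],[0,0,0]],
    [[0,0,-0.1],[0,0,0]],
  ],
  grip=0.8,
)

```text
clock: 18.1
position: [536.7, 298.1, 24.0]
ee_rot: [0.714, -0.7, -0.001, 0.004]
contact_force: [0.9, -0.6, -1.5]
gripper_width: 68.1
grasp_force: 0.0
```

>>> arm_command(
  rows=[
    [[0,0,-0.4],[0,0,0]],
    [[0,0,-0.4],[0,0,0]],
    [[0,0,-0.4],[0,0,0]],
  ],
)

```text
clock: 18.4
position: [543.5, 303.0, 135.7]
ee_rot: [0.715, -0.699, 0.002, -0.008]
contact_force: [0.6, 0.5, 0.6]
gripper_width: 68.5
grasp_force: 0.0
```

>>> arm_command(
  rows=[
    [[0.9,0,0],[0,0,0]],
    [[0.9,0,0],[0,0,0]],
    [[0.9,0,0],[0,0,0]],
    [[0.9,0,0],[0,0,0]],
    [[0.9,0,0],[0,0,0]],
  ],
)

```text
clock: 18.9
position: [543.0, 71.8, 127.0]
ee_rot: [0.714, -0.7, -0.0, 0.001]
contact_force: [0.6, -0.0, -0.1]
gripper_width: 68.3
grasp_force: 0.0
```

Run:
```python
from h import *
plan()
im,W=cloud('top'); W=np.nanmean([W]+[cloud('top')[1] for _ in range(3)],0); hsv=cv2.cvtColor(im,cv2.COLOR_BGR2HSV)
m=near(W,540,302,40)&((hsv[...,0]<10)|(hsv[...,0]>170))&(hsv[...,1]>90)
print(rect(W,m)); P=W[m]
A=np.c_[P[:,:2]-P[:,:2].mean(0),np.ones(len(P))]; print(np.linalg.lstsq(A,P[:,2],rcond=None)[0].round(3))
print('y-',P[P[:,1]<290,2].mean(),'y+',P[P[:,1]>314,2].mean())
```

```text
t 18.9 pos [543.   71.8 127. ] yawx -88.9 tz [-0.001 -0.    -1.   ] F [ 0.6 -0.  -0.1] w 68.3 g 0.0 J [ 0.43  0.32 -0.29 -0.   -0.97 -0.41]
[0.0, 0.0, 0.0, 0.0, 0.0, nan, 0.0]
[0. 0. 0.]
y- nan y+ nan
  return _methods._mean(a, axis=axis, dtype=dtype,
  ret = ret.dtype.type(ret / rcount)
<stdin>:6: RuntimeWarning: Mean of empty slice.
  ret = um.true_divide(
<stdin>:7: RuntimeWarning: Mean of empty slice.
```

Run:
```python
from h import *
print(arm.tcp_to_grasp)
plan((563,-60,110,-119),(583,-190,100,-148),(601,-311.5,90,-178))
```

```text
18.700000000000003
t 19.1 pos [544.   74.7 127.3] yawx -88.8 tz [-0.  0. -1.] F [-0.3 -0.1 -0.6] w 68.6 g 0.0 J [ 0.43  0.32 -0.28 -0.   -0.97 -0.41]
(563, -60, 110) [0.5403, -0.065, 0.069] [0.0, 0.0, 0.1675] rows 4
(583, -190, 100) [0.416, -0.3221, 0.04] [-0.0, -0.0, 0.1611] rows 4
(601, -311.5, 90) [0.1965, -0.4503, 0.04] [0.0, -0.0, 0.1667] rows 4
```

>>> arm_command(
  rows=[
    [[0.54,-0.065,0.07],[0,0,0.168]],
    [[0.54,-0.065,0.07],[0,0,0.168]],
    [[0.54,-0.065,0.07],[0,0,0.168]],
    [[0.54,-0.065,0.07],[0,0,0.168]],
  ],
  grip=1,
)

```text
clock: 19.5
position: [563.2, -61.7, 108.7]
ee_rot: [-0.504, 0.864, 0.0, -0.001]
contact_force: [-0.7, -0.6, 0.2]
gripper_width: 85.4
grasp_force: 0.0
```

>>> arm_command(
  rows=[
    [[0.416,-0.322,0.04],[0,0,0.161]],
    [[0.416,-0.322,0.04],[0,0,0.161]],
    [[0.416,-0.322,0.04],[0,0,0.161]],
    [[0.416,-0.322,0.04],[0,0,0.161]],
  ],
)

```text
clock: 19.9
position: [583.9, -191.7, 98.7]
ee_rot: [-0.273, 0.962, 0.0, -0.0]
contact_force: [-0.7, 0.1, 0.0]
gripper_width: 85.5
grasp_force: 0.0
```

>>> arm_command(
  rows=[
    [[0.196,-0.45,0.04],[0,0,0.167]],
    [[0.196,-0.45,0.04],[0,0,0.167]],
    [[0.196,-0.45,0.04],[0,0,0.167]],
    [[0.196,-0.45,0.04],[0,0,0.167]],
    [[0.196,-0.45,0.04],[0,0,0.167]],
  ],
)

```text
clock: 20.4
position: [601.8, -310.5, 88.9]
ee_rot: [-0.017, 1.0, 0.0, -0.001]
contact_force: [-1.4, 0.8, 0.3]
gripper_width: 85.5
grasp_force: 0.0
```

Run:
```python
from h import *
im,W=cloud('top'); W=np.nanmean([W]+[cloud('top')[1] for _ in range(3)],0); hsv=cv2.cvtColor(im,cv2.COLOR_BGR2HSV)
m=near(W,540,302,40)&((hsv[...,0]<10)|(hsv[...,0]>170))&(hsv[...,1]>90)
if m.sum()>20:
    print(rect(W,m)); P=W[m]; print('y-',P[P[:,1]<290,2].mean(),'y+',P[P[:,1]>314,2].mean(),P[:,2].mean())
plan((601,-311.3,90,-178),(601,-311.3,-14,-178))
```

```text
[539.2, 301.3, 48.1, 71.0, 92.1, 44.5, 659.0]
y- 44.34695796859569 y+ 43.789310558369564 44.08795729195442
t 20.6 pos [ 601.7 -309.7   90.1] yawx -177.9 tz [ 0.  0. -1.] F [-0.2  0.4 -0.9] w 85.3 g 0.0 J [-0.24  0.56  0.01 -0.   -1.02 -1.3 ]
(601, -311.3, 90) [0.0032, -0.0063, 0.0004] [0.0, 0.0, 0.0007] rows 1
(601, -311.3, -14) [0.0, -0.0, 0.416] [0.0, 0.0, 0.0] rows 3
```

The packing is seated level (top at 44 mm, centred). Now the brass die.

>>> arm_command(
  rows=[
    [[0.003,-0.006,0.15],[0,0,0]],
    [[0.003,-0.006,0.28],[0,0,0]],
    [[0.003,-0.006,0.36],[0,0,0]],
    [[0.003,-0.006,0.415],[0,0,0]],
    [[0.003,-0.006,0.415],[0,0,0]],
  ],
)

```text
clock: 21.1
position: [599.4, -311.5, -15.6]
ee_rot: [-0.018, 1.0, 0.001, -0.002]
contact_force: [0.2, 0.0, -0.4]
gripper_width: 85.6
grasp_force: 0.0
```

>>> arm_command(
  rows=[
    [[0,0,0],[0,0,0]],
    [[0,0,0],[0,0,0]],
    [[0,0,0],[0,0,0]],
    [[0,0,0],[0,0,0]],
  ],
  grip=0.6,
)

```text
clock: 21.5
position: [601.7, -312.7, -12.0]
ee_rot: [-0.017, 1.0, -0.0, 0.002]
contact_force: [1.8, 1.9, 3.5]
gripper_width: 71.3
grasp_force: 70.3
```

Run:
```python
from h import *
plan((601,-311,110,-178))
```

```text
t 21.5 pos [ 601.7 -312.7  -12. ] yawx -178.0 tz [ 0.003 -0.001 -1.   ] F [1.8 1.9 3.5] w 71.3 g 70.3 J [-0.24  0.67 -0.08  0.   -0.82 -1.3 ]
(601, -311, 110) [0.0011, 0.0062, -0.4879] [-0.0003, 0.001, -0.0002] rows 3
```

Run:
```python
from h import *
plan((601.7,-312,110,-178),(565,-190,130,-174.5),(530,-80,150,-171),(535,-80,150,-171,-30),(535,-80,150,-171,-60))
```

```text
t 21.5 pos [ 601.7 -312.7  -12. ] yawx -178.0 tz [ 0.003 -0.001 -1.   ] F [1.8 1.9 3.5] w 71.3 g 70.3 J [-0.24  0.67 -0.08  0.   -0.82 -1.3 ]
(601.7, -312, 110) [-0.0015, 0.0021, -0.4879] [-0.0003, 0.001, -0.0002] rows 3
(565, -190, 130) [0.1297, 0.4928, -0.08] [0.0, 0.0, -0.0194] rows 3
(530, -80, 150) [0.0972, 0.4514, -0.08] [-0.0, 0.0, -0.0194] rows 3
(535, -80, 150) [-0.0198, -0.0031, -0.0] [0.0, -0.1667, 0.0] rows 4
(535, -80, 150) [0.0, 0.0, 0.0] [-0.0, -0.1667, -0.0] rows 4
```

>>> arm_command(
  rows=[
    [[0,0,-0.1],[0,0,0]],
    [[0,0,-0.25],[0,0,0]],
    [[0,0,-0.4],[0,0,0]],
    [[0,0,-0.49],[0,0,0]],
    [[0,0,-0.49],[0,0,0]],
  ],
)

```text
clock: 22.0
position: [602.3, -313.3, 112.8]
ee_rot: [-0.017, 1.0, -0.001, 0.004]
contact_force: [0.6, -0.2, -4.4]
gripper_width: 71.0
grasp_force: 73.4
```

>>> arm_command(
  rows=[
    [[0.13,0.49,-0.08],[0,0,-0.02]],
    [[0.13,0.49,-0.08],[0,0,-0.02]],
    [[0.13,0.49,-0.08],[0,0,-0.02]],
  ],
)

```text
clock: 22.3
position: [560.7, -188.4, 126.4]
ee_rot: [-0.048, 0.999, 0.001, -0.003]
contact_force: [1.0, 0.0, -2.8]
gripper_width: 70.6
grasp_force: 73.3
```

>>> arm_command(
  rows=[
    [[0.1,0.45,-0.08],[0,0,-0.02]],
    [[0.1,0.45,-0.08],[0,0,-0.02]],
    [[0.1,0.45,-0.08],[0,0,-0.02]],
  ],
)

```text
clock: 22.6
position: [525.1, -78.5, 147.3]
ee_rot: [-0.081, 0.997, 0.001, -0.002]
contact_force: [1.7, -0.8, -3.3]
gripper_width: 71.0
grasp_force: 73.3
```

>>> arm_command(
  rows=[
    [[-0.02,0,0],[0,-0.04,0]],
    [[-0.02,0,0],[0,-0.08,0]],
    [[-0.02,0,0],[0,-0.12,0]],
    [[-0.02,0,0],[0,-0.167,0]],
    [[-0.02,0,0],[0,-0.167,0]],
  ],
)

```text
clock: 23.1
position: [521.7, -82.3, 140.7]
ee_rot: [-0.075, 0.965, 0.021, 0.25]
contact_force: [-0.5, -0.7, -4.4]
gripper_width: 70.9
grasp_force: 73.3
```

Run:
```python
from h import *
plan((535,-80,150,-171,-60))
for n in('top','side'):
    im,W=cloud(n); hsv=cv2.cvtColor(im,cv2.COLOR_BGR2HSV); cv2.imwrite(f'pics/d_{n}.png',im)
    m=near(W,520,-80,110)&(hsv[...,0]>12)&(hsv[...,0]<32)&(hsv[...,1]>110)&(W[...,2]>20)&(W[...,2]<260)
    if m.sum()>5: print(n,m.sum(),np.percentile(W[m],[3,50,97],axis=0).round().tolist())
```

```text
t 23.1 pos [521.7 -82.3 140.7] yawx -171.2 tz [ 0.48   0.079 -0.874] F [-0.5 -0.7 -4.4] w 70.9 g 73.3 J [ 0.15  0.08 -0.69 -0.03 -0.3  -1.54]
(535, -80, 150) [-0.0652, 0.001, -0.0061] [0.0006, -0.1716, -0.001] rows 4
top 511 [[485.0, -118.0, 169.0], [499.0, -88.0, 196.0], [515.0, -55.0, 219.0]]
side 23 [[503.0, -51.0, 160.0], [508.0, -49.0, 166.0], [513.0, -46.0, 172.0]]
```

The top camera sees the brass in the jaws at about (499,-88,196). This fits fingers that are 32 mm short along the tool axis. Pointing outward would run joint 5 to its limit, so I'll turn the hand half round and tilt it towards the robot, still with the engraving up.

Run:
```python
from h import *
plan((520,-80,150,-160,0),(515,-82,150,-120),(510,-83,150,-80),(500,-85,150,-40),(490,-86,150,0),(480,-86,140,7,-20),(462,-86,125,7,-57))
```

```text
t 23.2 pos [529.6 -81.4 145.9] yawx -170.9 tz [ 0.488  0.079 -0.869] F [ 0.8  0.1 -2.1] w 71.1 g 73.3 J [ 0.15  0.08 -0.68 -0.02 -0.3  -1.54]
(520, -80, 150) [0.0241, 0.0116, -0.0325] [-0.0155, 0.1642, -0.0592] rows 4
(515, -82, 150) [0.0215, -0.0007, -0.0] [0.0, 0.0, -0.2222] rows 5
(510, -83, 150) [0.0135, 0.0153, 0.0] [0.0, 0.0, -0.2222] rows 5
(500, -85, 150) [0.0009, 0.0408, 0.0] [0.0, 0.0, -0.2222] rows 5
(490, -86, 150) [-0.0281, 0.0288, 0.0] [0.0, 0.0, -0.2222] rows 5
(480, -86, 140) [-0.04, -0.0, 0.04] [-0.0068, -0.111, -0.0385] rows 3
(462, -86, 125) [-0.0466, -0.0088, 0.0808] [-0.0, -0.2056, 0.0] rows 5
```

>>> arm_command(
  rows=[
    [[0.024,0.012,-0.03],[-0.0155,0.164,-0.06]],
    [[0.024,0.012,-0.03],[-0.0155,0.164,-0.06]],
    [[0.024,0.012,-0.03],[-0.0155,0.164,-0.06]],
    [[0.024,0.012,-0.03],[-0.0155,0.164,-0.06]],
    [[0.024,0.012,-0.03],[-0.0155,0.164,-0.06]],
  ],
)

```text
clock: 23.7
position: [527.8, -78.5, 151.3]
ee_rot: [-0.176, 0.984, -0.001, 0.004]
contact_force: [-0.5, 0.2, -3.7]
gripper_width: 71.0
grasp_force: 73.2
```

>>> arm_command(
  rows=[
    [[0.02,0,0],[0,0,-0.222]],
    [[0.02,0,0],[0,0,-0.222]],
    [[0.02,0,0],[0,0,-0.222]],
    [[0.02,0,0],[0,0,-0.222]],
    [[0.02,0,0],[0,0,-0.222]],
  ],
)

```text
clock: 24.2
position: [519.1, -80.9, 151.7]
ee_rot: [-0.503, 0.864, -0.002, 0.004]
contact_force: [1.0, 0.3, -3.6]
gripper_width: 70.7
grasp_force: 73.2
```

>>> arm_command(
  rows=[
    [[0.014,0.015,0],[0,0,-0.222]],
    [[0.014,0.015,0],[0,0,-0.222]],
    [[0.014,0.015,0],[0,0,-0.222]],
    [[0.014,0.015,0],[0,0,-0.222]],
    [[0.014,0.015,0],[0,0,-0.222]],
  ],
)

```text
clock: 24.7
position: [514.1, -82.1, 151.7]
ee_rot: [0.768, -0.641, 0.003, -0.003]
contact_force: [-0.2, 0.9, -3.2]
gripper_width: 70.6
grasp_force: 73.2
```

>>> arm_command(
  rows=[
    [[0,0.04,0],[0,0,-0.222]],
    [[0,0.04,0],[0,0,-0.222]],
    [[0,0.04,0],[0,0,-0.222]],
    [[0,0.04,0],[0,0,-0.222]],
    [[0,0.04,0],[0,0,-0.222]],
  ],
)

```text
clock: 25.2
position: [504.2, -83.8, 151.6]
ee_rot: [0.941, -0.34, 0.004, -0.002]
contact_force: [-0.3, -0.7, -3.4]
gripper_width: 70.8
grasp_force: 73.2
```

>>> arm_command(
  rows=[
    [[-0.028,0.03,0],[0,0,-0.222]],
    [[-0.028,0.03,0],[0,0,-0.222]],
    [[-0.028,0.03,0],[0,0,-0.222]],
    [[-0.028,0.03,0],[0,0,-0.222]],
    [[-0.028,0.03,0],[0,0,-0.222]],
  ],
)

```text
clock: 25.7
position: [494.1, -85.1, 151.6]
ee_rot: [1.0, 0.002, 0.004, -0.0]
contact_force: [0.1, 0.4, -2.8]
gripper_width: 70.8
grasp_force: 73.2
```

Run:
```python
from h import *
plan((476,-86,140,7,-20),(462,-86,125,7,-57))
```

```text
t 25.7 pos [494.1 -85.1 151.6] yawx 0.2 tz [ 0.008  0.001 -1.   ] F [ 0.1  0.4 -2.8] w 70.8 g 73.2 J [ 0.15  0.21 -0.37  0.   -0.98  1.42]
(476, -86, 140) [-0.0726, 0.0033, 0.0457] [-0.0066, -0.1135, -0.0371] rows 3
(462, -86, 125) [-0.0317, -0.0068, 0.0754] [-0.0, -0.2056, 0.0] rows 5
```

>>> arm_command(
  rows=[
    [[-0.072,0.003,0.046],[-0.0066,-0.1135,-0.037]],
    [[-0.072,0.003,0.046],[-0.0066,-0.1135,-0.037]],
    [[-0.072,0.003,0.046],[-0.0066,-0.1135,-0.037]],
    [[-0.072,0.003,0.046],[-0.0066,-0.1135,-0.037]],
  ],
)

```text
clock: 26.1
position: [478.1, -85.4, 138.1]
ee_rot: [0.983, 0.058, -0.174, 0.01]
contact_force: [-0.0, 0.3, -3.1]
gripper_width: 70.4
grasp_force: 73.3
```

>>> arm_command(
  rows=[
    [[-0.03,-0.007,0.075],[0,-0.205,0]],
    [[-0.03,-0.007,0.075],[0,-0.205,0]],
    [[-0.03,-0.007,0.075],[0,-0.205,0]],
    [[-0.03,-0.007,0.075],[0,-0.205,0]],
    [[-0.03,-0.007,0.075],[0,-0.205,0]],
  ],
)

```text
clock: 26.6
position: [463.0, -85.3, 121.0]
ee_rot: [0.877, 0.051, -0.477, 0.028]
contact_force: [-1.3, -0.4, -4.9]
gripper_width: 71.1
grasp_force: 73.4
```

```bash
cat > dm.py <<'E'
from h import *
import sys
arm.get_image('top')
plan()
for n in('top','side'):
    im,W=cloud(n); hsv=cv2.cvtColor(im,cv2.COLOR_BGR2HSV); cv2.imwrite(f'pics/{sys.argv[1]}_{n}.png',im)
    m=near(W,500,-80,110)&(hsv[...,0]>12)&(hsv[...,0]<32)&(hsv[...,1]>100)&(W[...,2]<260)
    if m.sum()>5:
        P=W[m]; c=np.median(P,0); P=P[np.linalg.norm(P-c,axis=1)<60]; u=np.linalg.svd(P-P.mean(0))[2][2]
        print(n,len(P),P.mean(0).round(1),np.percentile(P,[3,97],axis=0).round().tolist(),'normal',(u*np.sign(u[2])).round(3))
        if P[:,2].max()<30: print(rect(W,m&(np.linalg.norm(W-c,axis=-1)<60)))
E
python3 dm.py e
```

```text
t 26.6 pos [462.7 -85.4 120.8] yawx 6.7 tz [-0.835 -0.098 -0.542] F [ 2.4  0.3 -5.4] w 70.9 g 73.4 J [ 0.15  0.77  0.1  -0.03 -1.9   1.55]
top 765 [498.2 -81.8 151.6] [[477.0, -115.0, 138.0], [519.0, -50.0, 164.0]] normal [-0.515 -0.061  0.855]
side 553 [494.9 -75.9 151.3] [[475.0, -107.0, 138.0], [517.0, -47.0, 164.0]] normal [-0.545 -0.056  0.837]
```

The tilted die reads face normal (-0.53,-0.06,0.85), engraving up, centred over the pad. I'll tilt a little more and lower.

Run:
```python
from h import *
plan((460,-86,22,6.7,-64),(460,-86,3,6.7,-64))
```

```text
t 26.8 pos [462.7 -85.8 123.8] yawx 6.6 tz [-0.831 -0.098 -0.547] F [ 0.1 -0.1 -3.7] w 70.7 g 73.4 J [ 0.15  0.77  0.1  -0.02 -1.9   1.55]
(460, -86, 22) [0.3349, -0.0006, 0.2322] [0.0002, -0.04, -0.0002] rows 3
(460, -86, 3) [0.0683, -0.0, 0.0333] [0.0, 0.0, 0.0] rows 1
```

>>> arm_command(
  rows=[
    [[0.1,0,0.07],[0,-0.02,0]],
    [[0.2,0,0.14],[0,-0.04,0]],
    [[0.335,0,0.232],[0,-0.04,0]],
    [[0.335,0,0.232],[0,-0.04,0]],
  ],
)

```text
clock: 27.15
position: [457.0, -85.9, 20.2]
ee_rot: [0.845, 0.049, -0.532, 0.031]
contact_force: [-1.5, -0.1, -4.5]
gripper_width: 70.9
grasp_force: 73.3
```

```bash
python3 dm.py f
python3 - <<'E'
from h import *
plan((460,-86,5,6.7,-64))
E
```

```text
t 27.2 pos [458.7 -86.4  23.4] yawx 6.6 tz [-0.894 -0.106 -0.435] F [ 0.6  0.5 -2. ] w 70.5 g 73.3 J [ 0.14  0.96  0.11 -0.03 -1.84  1.55]
top 648 [496.8 -82.9  49.1] [[475.0, -115.0, 38.0], [519.0, -49.0, 59.0]] normal [-0.453 -0.064  0.889]
side 31 [481.3 -48.2  40. ] [[473.0, -50.0, 34.0], [489.0, -46.0, 47.0]] normal [ 0.173 -0.985  0.013]
t 27.3 pos [461.1 -86.5  26.1] yawx 6.6 tz [-0.891 -0.107 -0.442] F [-0.3  0.5 -3.6] w 70.5 g 73.3 J [ 0.14  0.95  0.11 -0.02 -1.85  1.55]
(460, -86, 5) [0.0741, -0.0026, 0.0409] [0.0007, -0.0011, -0.0002] rows 1
```

>>> arm_command(
  rows=[
    [[0.03,0,0.015],[0,0,0]],
    [[0.055,0,0.027],[0,0,0]],
    [[0.07,0,0.034],[0,0,0]],
    [[0.083,0,0.041],[0,0,0]],
    [[0.083,0,0.041],[0,0,0]],
  ],
)

```text
clock: 27.8
position: [459.4, -86.3, 0.4]
ee_rot: [0.846, 0.05, -0.53, 0.032]
contact_force: [-0.2, -0.4, -3.2]
gripper_width: 70.7
grasp_force: 73.8
```

```bash
python3 dm.py g
```

```text
t 27.9 pos [ 4.595e+02 -8.620e+01  4.000e-01] yawx 6.7 tz [-0.893 -0.106 -0.436] F [ 0.1  0.1 -2.8] w 71.0 g 73.8 J [ 0.15  0.99  0.11 -0.02 -1.81  1.55]
top 612 [497.6 -82.6  26.2] [[476.0, -115.0, 15.0], [519.0, -50.0, 36.0]] normal [-0.425 -0.044  0.904]
side 19 [481.5 -47.3  14. ] [[475.0, -50.0, 7.0], [488.0, -44.0, 20.0]] normal [ 0.11  -0.968  0.227]
[481.1, -47.8, 5.0, 14.5, 27.3, 15.0, 19.0]
```

>>> arm_command(
  rows=[
    [[0.01,0,0.005],[0,0,0]],
    [[0.014,0,0.007],[0,0,0]],
    [[0.014,0,0.007],[0,0,0]],
  ],
)

```text
clock: 28.25
position: [459.6, -86.3, -0.0]
ee_rot: [0.845, 0.05, -0.532, 0.032]
contact_force: [1.9, 2.7, 7.5]
gripper_width: 70.6
grasp_force: 74.4
```

>>> arm_command(
  rows=[
    [[0,0,0],[0,0,0]],
    [[0,0,0],[0,0,0]],
    [[0,0,0],[0,0,0]],
    [[0,0,0],[0,0,0]],
    [[0,0,0],[0,0,0]],
  ],
  grip=1,
)

```text
clock: 28.75
position: [459.4, -86.3, -3.6]
ee_rot: [0.846, 0.05, -0.53, 0.031]
contact_force: [0.1, -0.1, -1.1]
gripper_width: 85.1
grasp_force: 0.0
```

```bash
python3 dm.py h
```

```text
t 28.8 pos [459.4 -86.3  -3.6] yawx 6.7 tz [-0.893 -0.106 -0.437] F [-0.   1.5 -0.7] w 85.2 g 0.0 J [ 0.14  0.99  0.11 -0.03 -1.81  1.55]
top 648 [503.9 -81.5  16.2] [[481.0, -116.0, 11.0], [527.0, -48.0, 20.0]] normal [-0.031  0.007  1.   ]
[504.4, -82.7, 48.2, 74.6, 96.6, 16.4, 648.0]
side 32 [491.4 -47.5  12.6] [[480.0, -52.0, 6.0], [517.0, -45.0, 18.0]] normal [-0.168 -0.981  0.097]
[497.8, -48.3, 6.4, 41.6, 175.3, 13.0, 32.0]
```

The die lies flat on the pad, engraving up, released, at (504.4,-82.5) with its long axis at 96.6°. I'll retreat, then come down over it across the long edges.

Run:
```python
from h import *
plan((549,-76,40,6.7,-64),(530,-80,110,6.7,-30),(515,-82,110,-10,0),(508,-82.5,100,-50),(504.4,-82.5,80,-83.4))
```

```text
t 28.9 pos [459.4 -86.3  -3.6] yawx 6.7 tz [-0.893 -0.106 -0.437] F [ 0.4 -0.4  0.4] w 85.6 g 0.0 J [ 0.14  0.99  0.11 -0.03 -1.81  1.55]
(549, -76, 40) [0.0007, 0.0014, -0.4006] [0.0003, 0.0006, -0.0001] rows 3
(530, -80, 110) [-0.2856, 0.007, -0.0532] [-0.0, 0.1889, -0.0] rows 4
(515, -82, 110) [-0.0524, 0.0009, 0.0303] [0.0243, 0.1655, 0.0906] rows 4
(508, -82.5, 100) [-0.0272, 0.0068, 0.04] [0.0, -0.0, 0.2222] rows 5
(504.4, -82.5, 80) [-0.0093, 0.011, 0.08] [0.0, -0.0, 0.1856] rows 4
```

>>> arm_command(
  rows=[
    [[0,0,-0.1],[0,0,0]],
    [[0,0,-0.25],[0,0,0]],
    [[0,0,-0.4],[0,0,0]],
    [[0,0,-0.4],[0,0,0]],
  ],
)

```text
clock: 29.3
position: [552.7, -75.6, 41.2]
ee_rot: [0.848, 0.05, -0.526, 0.032]
contact_force: [0.1, -0.7, 0.6]
gripper_width: 85.4
grasp_force: 0.0
```

>>> arm_command(
  rows=[
    [[-0.286,0.007,-0.053],[0,0.189,0]],
    [[-0.286,0.007,-0.053],[0,0.189,0]],
    [[-0.286,0.007,-0.053],[0,0.189,0]],
    [[-0.286,0.007,-0.053],[0,0.189,0]],
    [[-0.286,0.007,-0.053],[0,0.189,0]],
  ],
)

```text
clock: 29.8
position: [527.8, -80.1, 113.8]
ee_rot: [0.965, 0.057, -0.256, 0.015]
contact_force: [-0.0, 0.3, 1.5]
gripper_width: 85.7
grasp_force: 0.0
```

>>> arm_command(
  rows=[
    [[-0.052,0,0.03],[0.0243,0.1655,0.0906]],
    [[-0.052,0,0.03],[0.0243,0.1655,0.0906]],
    [[-0.052,0,0.03],[0.0243,0.1655,0.0906]],
    [[-0.052,0,0.03],[0.0243,0.1655,0.0906]],
    [[-0.052,0,0.03],[0.0243,0.1655,0.0906]],
  ],
)

```text
clock: 30.3
position: [508.8, -81.8, 109.4]
ee_rot: [0.996, -0.088, -0.003, 0.0]
contact_force: [-0.3, -0.7, -0.3]
gripper_width: 85.2
grasp_force: 0.0
```

>>> arm_command(
  rows=[
    [[-0.027,0.007,0.04],[0,0,0.222]],
    [[-0.027,0.007,0.04],[0,0,0.222]],
    [[-0.027,0.007,0.04],[0,0,0.222]],
    [[-0.027,0.007,0.04],[0,0,0.222]],
    [[-0.027,0.007,0.04],[0,0,0.222]],
  ],
)

```text
clock: 30.8
position: [507.6, -81.9, 99.4]
ee_rot: [0.906, -0.424, -0.002, 0.001]
contact_force: [-0.6, -0.7, -0.6]
gripper_width: 85.1
grasp_force: 0.0
```

```bash
python3 dm.py i
python3 - <<'E'
from h import *
plan((504.4,-82.5,80,-83.4))
E
```

```text
t 30.9 pos [507.6 -81.9  99.4] yawx -50.3 tz [-0.004 -0.001 -1.   ] F [-0.   0.5  0.2] w 85.2 g 0.0 J [ 0.16  0.3  -0.4   0.   -0.88  0.54]
side 576 [502.1 -76.   15.4] [[479.0, -113.0, 8.0], [526.0, -44.0, 19.0]] normal [-0.02   0.031  0.999]
[503.6, -80.0, 48.8, 75.0, 97.0, 15.8, 576.0]
t 30.9 pos [507.7 -81.9  99.6] yawx -49.8 tz [-0.004 -0.001 -1.   ] F [0.6 0.7 0.2] w 85.6 g 0.0 J [ 0.16  0.3  -0.4   0.   -0.88  0.55]
(504.4, -82.5, 80) [-0.0067, 0.0115, 0.0783] [0.0012, 0.0002, 0.1868] rows 4
```

>>> arm_command(
  rows=[
    [[-0.006,0.012,0.08],[0,0,0.188]],
    [[-0.006,0.012,0.08],[0,0,0.188]],
    [[-0.006,0.012,0.08],[0,0,0.188]],
    [[-0.006,0.012,0.08],[0,0,0.188]],
    [[-0.006,0.012,0.08],[0,0,0.188]],
  ],
)

```text
clock: 31.45
position: [504.5, -82.7, 79.9]
ee_rot: [0.745, -0.667, -0.001, 0.001]
contact_force: [-0.2, -0.7, -0.7]
gripper_width: 85.3
grasp_force: 0.0
```

Run:
```python
from h import *
arm.get_image('top')
plan((504,-82,-28,-83.3))
```

```text
t 31.5 pos [504.6 -82.7  80. ] yawx -83.5 tz [-0.002 -0.001 -1.   ] F [ 0.2 -0.5  0.2] w 85.3 g 0.0 J [ 0.16  0.32 -0.43  0.   -0.82 -0.04]
(504, -82, -28) [-0.0033, 0.0009, 0.4318] [0.0008, -0.0001, -0.0011] rows 3
```

>>> arm_command(
  rows=[
    [[-0.003,0,0.18],[0,0,0]],
    [[-0.003,0,0.32],[0,0,0]],
    [[-0.003,0,0.4],[0,0,0]],
    [[-0.003,0,0.43],[0,0,0]],
    [[-0.003,0,0.43],[0,0,0]],
  ],
)

```text
clock: 32.0
position: [504.0, -82.1, -28.0]
ee_rot: [0.745, -0.667, -0.001, 0.002]
contact_force: [0.2, 0.2, 0.1]
gripper_width: 85.5
grasp_force: 0.0
```

>>> arm_command(
  rows=[
    [[0,0,0],[0,0,0]],
    [[0,0,0],[0,0,0]],
    [[0,0,0],[0,0,0]],
    [[0,0,0],[0,0,0]],
    [[0,0,0],[0,0,0]],
  ],
  grip=0.3,
)

```text
clock: 32.5
position: [505.5, -81.9, -25.6]
ee_rot: [0.745, -0.667, 0.001, -0.0]
contact_force: [-0.1, 1.1, 5.1]
gripper_width: 45.9
grasp_force: 61.7
```

Run:
```python
from h import *
plan((504,-82,90,-83.3),(522,110,92,-86),(540,302,92,-88.4))
```

```text
t 32.5 pos [505.5 -81.9 -25.6] yawx -83.7 tz [ 0.001 -0.    -1.   ] F [-0.1  1.1  5.1] w 45.9 g 61.7 J [ 0.16  0.48 -0.53  0.   -0.56 -0.05]
(504, -82, 90) [-0.0, 0.0053, -0.4623] [-0.0005, -0.0002, -0.0022] rows 3
(522, 110, 92) [-0.7544, -0.1611, -0.008] [0.0, -0.0, 0.015] rows 4
(540, 302, 92) [-0.7611, -0.1254, -0.0] [0.0, -0.0, 0.0133] rows 4
```

>>> arm_command(
  rows=[
    [[0,0,-0.12],[0,0,0]],
    [[0,0,-0.28],[0,0,0]],
    [[0,0,-0.44],[0,0,0]],
    [[0,0,-0.46],[0,0,0]],
    [[0,0,-0.46],[0,0,0]],
  ],
)

```text
clock: 33.0
position: [504.6, -81.7, 88.7]
ee_rot: [0.744, -0.668, 0.0, -0.001]
contact_force: [-0.3, 0.5, -3.6]
gripper_width: 46.2
grasp_force: 64.1
```

>>> arm_command(
  rows=[
    [[-0.754,-0.16,-0.01],[0,0,0.014]],
    [[-0.754,-0.16,-0.01],[0,0,0.014]],
    [[-0.754,-0.16,-0.01],[0,0,0.014]],
    [[-0.754,-0.16,-0.01],[0,0,0.014]],
  ],
)

```text
clock: 33.4
position: [521.9, 111.2, 87.6]
ee_rot: [0.73, -0.684, -0.001, 0.003]
contact_force: [0.5, 0.6, -3.7]
gripper_width: 46.0
grasp_force: 64.0
```

>>> arm_command(
  rows=[
    [[-0.761,-0.125,0],[0,0,0.012]],
    [[-0.761,-0.125,0],[0,0,0.012]],
    [[-0.761,-0.125,0],[0,0,0.012]],
    [[-0.761,-0.125,0],[0,0,0.012]],
    [[-0.761,-0.125,0],[0,0,0.012]],
  ],
)

```text
clock: 33.9
position: [541.9, 306.2, 86.5]
ee_rot: [0.718, -0.696, -0.001, 0.002]
contact_force: [-0.0, -1.1, -3.8]
gripper_width: 45.6
grasp_force: 64.0
```

Run:
```python
from h import *
arm.get_image('top');arm.get_image('top')
plan((540,302,42,-88.4))
```

```text
t 34.0 pos [540.5 301.5  86.5] yawx -88.4 tz [-0.007 -0.004 -1.   ] F [-1.2 -0.3 -4.6] w 45.9 g 64.0 J [ 0.77  0.48 -0.15 -0.   -0.95 -0.74]
(540, 302, 42) [-0.003, 0.0009, 0.178] [0.0021, -0.0013, 0.0002] rows 1
```

>>> arm_command(
  rows=[
    [[0,0.001,0.1],[0,0,0]],
    [[0,0.001,0.175],[0,0,0]],
    [[0,0.001,0.175],[0,0,0]],
    [[0,0.001,0.175],[0,0,0]],
  ],
)

```text
clock: 34.4
position: [542.0, 300.0, 45.5]
ee_rot: [0.716, -0.698, -0.0, 0.002]
contact_force: [0.5, 0.2, -2.9]
gripper_width: 45.5
grasp_force: 64.0
```

```bash
python3 meas.py 81 r
```

```text
n 88 z 87.4 pct [[519.5, 266.1], [520.9, 266.2], [545.3, 280.3], [564.8, 300.1], [565.1, 302.3]] [542.6, 284.2, 36.2, 46.0, 2.0, 87.4, 88.0]
t 34.6 pos [542.8 301.8  47.4] yawx -88.4 tz [ 0.     0.001 -1.   ] F [-0.6 -0.6 -3.8] w 45.9 g 64.0 J [ 0.77  0.52 -0.19 -0.   -0.86 -0.74]
(540.5, 302.5, 30) [-0.0029, 0.0093, 0.0697] [-0.0001, 0.0002, 0.0015] rows 1
```

>>> arm_command(
  rows=[
    [[0.002,0.012,0.02],[0,0,0]],
    [[0.002,0.012,0.05],[0,0,0]],
    [[0.002,0.012,0.08],[0,0,0]],
    [[0.002,0.012,0.1],[0,0,0]],
    [[0.002,0.012,0.11],[0,0,0]],
  ],
)

```text
clock: 35.15
position: [539.8, 301.0, 19.0]
ee_rot: [0.717, -0.697, 0.0, 0.001]
contact_force: [0.2, -1.8, 0.7]
gripper_width: 45.8
grasp_force: 64.5
```

Run:
```python
from h import *
plan((540,302,14.4,-88.4))
```

```text
t 35.1 pos [539.8 301.   19. ] yawx -88.4 tz [-0.    -0.001 -1.   ] F [ 0.2 -1.8  0.7] w 45.8 g 64.5 J [ 0.77  0.55 -0.22  0.   -0.8  -0.74]
(540, 302, 14.4) [-0.004, -0.0008, 0.0183] [0.0002, -0.0003, 0.0] rows 1
```

>>> arm_command(
  rows=[
    [[0,0,0.01],[0,0,0]],
    [[0,0,0.018],[0,0,0]],
    [[0,0,0.024],[0,0,0]],
    [[0,0,0.028],[0,0,0]],
    [[0,0,0.028],[0,0,0]],
  ],
)

```text
clock: 35.65
position: [540.0, 301.1, 14.4]
ee_rot: [0.717, -0.697, 0.0, -0.0]
contact_force: [-3.1, -2.9, 10.8]
gripper_width: 46.1
grasp_force: 65.6
```

Run:
```python
from h import *
plan()
```

```text
t 35.6 pos [540.  301.1  14.4] yawx -88.4 tz [ 0.001 -0.    -1.   ] F [-3.1 -2.9 10.8] w 46.1 g 65.6 J [ 0.77  0.55 -0.23  0.   -0.79 -0.74]
```

>>> arm_command(
  rows=[
    [[0,0,0.006],[0,0,0]],
    [[0,0,0.006],[0,0,0]],
    [[0,0,-0.004],[0,0,0]],
    [[0,0,-0.008],[0,0,0]],
  ],
)

```text
clock: 36.05
position: [539.9, 301.1, 14.5]
ee_rot: [0.717, -0.697, 0.0, -0.0]
contact_force: [2.1, -2.3, 0.1]
gripper_width: 46.1
grasp_force: 64.4
```

>>> arm_command(
  rows=[
    [[0,0,0],[0,0,0]],
    [[0,0,0],[0,0,0]],
    [[0,0,0],[0,0,0]],
    [[0,0,0],[0,0,0]],
    [[0,0,-0.1],[0,0,0]],
  ],
  grip=0.8,
)

```text
clock: 36.55
position: [536.9, 299.4, 35.3]
ee_rot: [0.717, -0.698, -0.001, 0.005]
contact_force: [0.3, -0.4, 0.5]
gripper_width: 68.4
grasp_force: 0.0
```

>>> arm_command(
  rows=[
    [[0,0,-0.4],[0,0,0]],
    [[0,0,-0.4],[0,0,0]],
    [[0,0,-0.4],[0,0,0]],
  ],
)

```text
clock: 36.85
position: [543.8, 304.3, 147.4]
ee_rot: [0.717, -0.697, 0.001, -0.008]
contact_force: [0.2, 0.7, 0.5]
gripper_width: 68.4
grasp_force: 0.0
```

>>> arm_command(
  rows=[
    [[0.95,0,0],[0,0,0]],
    [[0.95,0,0],[0,0,0]],
    [[0.95,0,0],[0,0,0]],
    [[0.95,0,0],[0,0,0]],
    [[0.95,0,0],[0,0,0]],
  ],
)

```text
clock: 37.35
position: [545.4, 61.3, 138.8]
ee_rot: [0.716, -0.698, -0.0, 0.001]
contact_force: [0.0, 0.5, -0.8]
gripper_width: 68.3
grasp_force: 0.0
```

>>> arm_command(
  rows=[
    [[0.8,0,0],[0,0,0]],
    [[0.8,0,0],[0,0,0]],
    [[0.8,0,0],[0,0,0]],
    [[0.8,0,0],[0,0,0]],
    [[0.8,0,0],[0,0,0]],
  ],
)

```text
clock: 37.85
position: [550.9, -141.2, 138.5]
ee_rot: [0.714, -0.7, -0.0, 0.001]
contact_force: [-0.6, 1.2, 0.3]
gripper_width: 68.1
grasp_force: 0.0
```

Run:
```python
from h import *
plan()
for n in('top','side'):
    im,W=cloud(n); W=np.nanmean([W]+[cloud(n)[1] for _ in range(3)],0); hsv=cv2.cvtColor(im,cv2.COLOR_BGR2HSV)
    m=near(W,540,302,40)&(hsv[...,0]>12)&(hsv[...,0]<35)&(hsv[...,1]>90)&(W[...,2]>40)
    P=W[m]; A=np.c_[P[:,:2]-P[:,:2].mean(0),np.ones(len(P))]; print(n,rect(W,m),np.linalg.lstsq(A,P[:,2],rcond=None)[0].round(3))
    if n=='top': cv2.imwrite('pics/final.png',cv2.resize(im[165:245,90:180],(540,480)))
```

```text
t 37.9 pos [ 550.9 -141.2  138.5] yawx -88.8 tz [-0.002 -0.001 -1.   ] F [-0.6  1.2  0.3] w 68.1 g 0.0 J [ 0.03  0.34 -0.22  0.   -1.01 -0.01]
top [539.2, 301.6, 48.6, 72.1, 92.6, 56.6, 708.0] [3.700e-02 1.800e-02 5.614e+01]
side [538.8, 300.8, 51.2, 75.6, 88.6, 55.1, 946.0] [ 2.6000e-02 -8.0000e-03  5.4717e+01]
```

View pics/final.png

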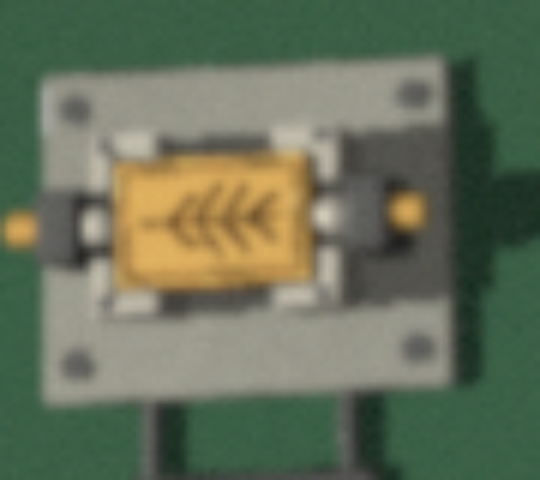

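The picture shows the brass die between the four gibs with the leaf up (crop 115-315, 155-290). The fit reads slightly tilted in x, so I'll check that against the plate itself.

Run:
```python
from h import *
def fit(P):
    c=np.array([540,302]); A=np.c_[P[:,:2]-c,np.ones(len(P))]; return np.linalg.lstsq(A,P[:,2],rcond=None)[0].round(3),len(P)
for n in('top','side'):
    im,W=cloud(n); W=np.nanmedian([W]+[cloud(n)[1] for _ in range(9)],0); hsv=cv2.cvtColor(im,cv2.COLOR_BGR2HSV)
    m=near(W,540,302,40)&(hsv[...,0]>12)&(hsv[...,0]<35)&(hsv[...,1]>90)&(W[...,2]>40)
    m=cv2.erode(m.astype(np.uint8),np.ones((5,5)))>0
    print(n,'die',fit(W[m]))
    x,y,z=W[...,0],W[...,1],W[...,2]
    pl=(((x>580)&(x<600))|((x>482)&(x<500)))&(abs(y-302)<70)&(abs(z-12)<6); print('plate',fit(W[pl]))
```

```text
top die (array([-2.0000e-03, -2.0000e-03,  5.6708e+01]), 493)
plate (array([ 0.0000e+00, -1.0000e-03,  1.2545e+01]), 958)
side die (array([-4.0000e-03,  6.0000e-03,  5.5197e+01]), 590)
plate (array([0.0000e+00, 4.0000e-03, 1.1452e+01]), 1004)
```

Level; the die top is 44.0 mm above the plate, which is fully seated. I'll hand it in.

```bash
python3 -c "
from bench import arm; print(arm.job_done())"
```

```text
the job is handed in; nothing more can be done
None
```

The bolster, packing and brass die (engraving up) are seated level in the chase, with the die top measured about 44 mm above the plate as it should be, and the job was handed in at about 39 s.

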